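Turn round the battery cradle

ROBOT

A 6-joint arm with a two-finger parallel gripper is mounted at the origin on the work surface. World frame = base frame: x ahead of the robot, y to its left, z up, the work surface at z = 0. Lengths are in m, angles in rad, forces in N, time in s.
With the tool pointing down it reaches from about 0.3 to 0.85 m from the base axis. Payload 5.4 kg.
Tool frame: the origin (TCP) lies midway between the tips of the shut fingers; the grasp point (between the pads) lies 19 mm behind it (arm.hold_point_z is the distance from the TCP to the grasp point, in m); y points along the fingers, x is the direction in which the jaws open and shut, and the axes are right-handed (so a half turn about y gives the same grasp; the last joint's range is limited). The gripper opens to 85 mm and grips with 20 to 120 N. Pads are 22 mm wide; open, the fingers measure 114 mm over their backs; the gripper's body (76 mm by 85 mm) begins 54 mm behind the grasp point. The pads swing forward as they close: fully open they stand 13 mm farther back than shut.
Start: joints at [-1.388, 0.158, 1.597, -0, 1.386, -0.21], TCP at [0.22, -0.531, 0.192] pointing down, gripper open.
Joint ranges: [-2.91, 2.91], [-0.94, 2.29], [0.18, 2.7], [-1.29, 4.43], [0.17, 2.64], [-3, 3]. Speed limits (rad/s): [2.57, 2.57, 3.14, 3.14, 3.14, 3.14].

INTERFACE

Orientations are given as a unit quaternion [x, y, z, w].
In Python, from bench import arm, cams gives the robot as it stands.
- The arm moves only by the tool jog_arm, never from a script. Its argument "commands" is a list of rows, each a list of 4 numbers: the shift along the tool's x, y, z in cm, then the turn about the tool's y in rad. A call has 1 to 8 rows; each row shifts and turns the pose as measured when the row begins, along the tool's axes as they then stand; what a row does not reach is not made up. A row lasts 1/8 s, in which the tool goes at most 62.5 mm and 10.7 degrees, less where a joint would pass 70% of its speed; a pose out of reach is approached as far as the arm can. A call with a gripper value outside its range is refused whole. "claw" is the finger opening in cm, from 0 to 8.54, set as the call begins (left out, the last holds). The fingers move at their own pace and stop on an object; "squeeze" is the grip in N (left out, the last holds). Time passes only in rows, so rows that do not move let the fingers close. It gives the time, the measured TCP pose, the force and the opening at its end, in the units of the state.
- arm.get_obs(): the state, without advancing time (a new reading comes with each control period).
- cams.grab_frame(name): name is "scene" or "top" or "wrist"; returns the picture (384x512x3 uint8, red, green, blue); there is no depth.
- cams.calibration(name): a dict with "fov_y" (degrees; the focal length in pixels is half the picture's height over the tangent of half this angle, whatever the lens; pixels are square), "cx", "cy" (the principal point, pixels), "R" (3x3) and "t" (3): a world point X has camera coordinates R X + t. Camera axes: x right, y down, z forward; pixel columns grow to the right and rows downward; lengths in m; the calibration is good to about 2 mm. A picture is of the moment at which its call begins: read the wrist's pose just before it. calibration takes no time and is no camera call; for the wrist camera it gives the pose at the moment of the call.
- arm.hand_in(): hands the job in, once; it reports no verdict.
The state is a dict: "clock": time; "joint_positions": joint angles; "qd": joint speeds; "joint_efforts": joint torques, N m; "eef_pos": TCP position; "orientation": TCP orientation; "contact_force": force on the tool from outside, world axes, zero at the start; "moment": the same for the moment, N m; "grip_width": finger opening in m.
Only numpy, scipy, OpenCV 4.12 (cv2) and the standard library are available. Lean on these libraries where they do the work, as an engineer would, in place of code of your own. Each camera call takes 0.05 s, during which the arm holds its last target. There are 200 camera calls.

TASK

Take the finished, green-banded battery packs out of the sprung cradle and lay them flat in the blue tray, but leave the white-banded pack clamped where it is; load every orange-banded pack into a free bay of its own: press the yellow sprung block back with the end of the pack, lower it flat onto the bay floor and let the block clamp it square against the front stop. When all packs are loaded, swing the steel retaining bail down over them until it rests fully in its red catches, and leave everything else on the bench where it is.

Things in the scene. Friction and masses are not known exactly. Their poses are not given: they have to be found in the camera images.
- orange1_mid (a point): Centre (half-way up) of an orange-banded battery pack waiting to be loaded: black block 120 mm long (its x) by 46 mm wide (its y) by 26 mm high (its z), 0.22 kg, lying flat on the bench; 2 or 3 of the three are there.
- orange2_mid (a point): Centre (half-way up) of an orange-banded battery pack waiting to be loaded: black block 120 mm long (its x) by 46 mm wide (its y) by 26 mm high (its z), 0.22 kg, lying flat on the bench; 2 or 3 of the three are there.
- orange3_mid (a point): Centre (half-way up) of an orange-banded battery pack waiting to be loaded: black block 120 mm long (its x) by 46 mm wide (its y) by 26 mm high (its z), 0.22 kg, lying flat on the bench; 2 or 3 of the three are there.
- green1_mid (a point): Centre (half-way up) of a green-banded, finished battery pack, same size as the orange ones (120 x 46 x 26 mm, 0.22 kg), clamped at the start in one of the four bays of the cradle, long side along the bay.
- green2_mid (a point): Centre (half-way up) of a green-banded, finished battery pack, same size as the orange ones (120 x 46 x 26 mm, 0.22 kg), clamped at the start in one of the four bays of the cradle, long side along the bay.
- green3_mid (a point): Centre (half-way up) of a green-banded, finished battery pack, same size as the orange ones (120 x 46 x 26 mm, 0.22 kg), clamped at the start in one of the four bays of the cradle, long side along the bay.
- white_mid (a point): Centre (half-way up) of the white-banded battery pack, same size as the others, clamped at the start in one of the four bays. It is still being tested and stays there.
- cradle: Fixed cradle, four bays side by side, no walls between. Origin on the bench under the middle of the row of bays; x runs along the bays from the front stop (robot's side) to the sprung blocks. Base plate 285 x 360 mm, 12 mm thick. Front stop: bar across all bays, x = -68 to -60 mm, top 14 mm above the bay floor. Fixed housing behind the blocks: x = 115 to 135 mm, 57 mm high.
- bay1 (a point): Point on the floor of bay 1 (12 mm above the bench), at cradle y = -120 mm, exactly under the centre of a pack that is clamped home. Axes as the cradle's; the pack's long side lies along x. Bays are 80 mm apart.
- bay2 (a point): Point on the floor of bay 2 (12 mm above the bench), at cradle y = -40 mm, exactly under the centre of a pack that is clamped home. Axes as the cradle's; the pack's long side lies along x. Bays are 80 mm apart.
- bay3 (a point): Point on the floor of bay 3 (12 mm above the bench), at cradle y = 40 mm, exactly under the centre of a pack that is clamped home. Axes as the cradle's; the pack's long side lies along x. Bays are 80 mm apart.
- bay4 (a point): Point on the floor of bay 4 (12 mm above the bench), at cradle y = 120 mm, exactly under the centre of a pack that is clamped home. Axes as the cradle's; the pack's long side lies along x. Bays are 80 mm apart.
- block1 (a joint): Travel (m) of the yellow sprung block of bay 1: 0 = fully forward (its face 42 mm beyond the bay point along cradle x, so only 102 mm from the stop), 0.03 = pressed fully back. A clamped pack holds it at 0.018. Block 62 mm wide, top 40 mm above the bay floor; its spring pushes towards the stop with 4.5 N at 0, 7.7 N at 0.018, 9.9 N at 0.03.
- block2 (a joint): Travel (m) of the yellow sprung block of bay 2: 0 = fully forward (its face 42 mm beyond the bay point along cradle x, so only 102 mm from the stop), 0.03 = pressed fully back. A clamped pack holds it at 0.018. Block 62 mm wide, top 40 mm above the bay floor; its spring pushes towards the stop with 4.5 N at 0, 7.7 N at 0.018, 9.9 N at 0.03.
- block3 (a joint): Travel (m) of the yellow sprung block of bay 3: 0 = fully forward (its face 42 mm beyond the bay point along cradle x, so only 102 mm from the stop), 0.03 = pressed fully back. A clamped pack holds it at 0.018. Block 62 mm wide, top 40 mm above the bay floor; its spring pushes towards the stop with 4.5 N at 0, 7.7 N at 0.018, 9.9 N at 0.03.
- block4 (a joint): Travel (m) of the yellow sprung block of bay 4: 0 = fully forward (its face 42 mm beyond the bay point along cradle x, so only 102 mm from the stop), 0.03 = pressed fully back. A clamped pack holds it at 0.018. Block 62 mm wide, top 40 mm above the bay floor; its spring pushes towards the stop with 4.5 N at 0, 7.7 N at 0.018, 9.9 N at 0.03.
- bail (a joint): Angle (rad) of the U-shaped steel retaining bail, hinged behind the blocks: 0 = down in its red catches (hard stop), about 1.5 = standing up, 1.65 at most. Stiff hinge: it stays where it is left; about 2 N at its handle moves it. Down, a cross rod lies over the packs, 5 mm above packs that are fully seated, and would strike packs that are not.
- bail_grip (a point): Middle of the bail's red handle sleeve, a level round rod 15 mm thick and 100 mm long, parallel to the cradle's y axis, 240 mm from the hinge line. The hinge line is parallel to the cradle y axis at cradle x = 130 mm, 48 mm above the bench: at angle q the handle is at cradle x = 130 - 240 cos q mm, y = 0, height 48 + 240 sin q mm.
- tray_in (a point): Centre of the inner floor (4 mm above the bench) of the fixed blue tray for finished packs: 150 mm (its x) by 260 mm (its y) outside, walls 4 mm thick and 22 mm high. Three packs fit side by side, long side along the tray's x.
- grey: Bystander: a worn-out battery pack with a grey band, 120 x 46 x 26 mm; origin at its underside. Not part of the job.
- tin: Bystander: round aluminium tin, 64 mm across, 40 mm high; origin at its underside.
- cooler: Bystander: round finned CPU cooler, 94 mm across, 36 mm high; origin at its underside.
- driver: Bystander: screwdriver with a yellow handle.
- mug: Bystander: blue mug, 80 mm across, 95 mm high; origin at its underside.
Not all that is in view belongs to the job. What is shaped like the part that bears orange2_mid but purple is not meant.

How it is judged:
On the way, in this order (a step that is already met when the one before it is completed fails the run):
1. every green pack lies in the tray and every orange pack is clamped in a bay, the bail still up (((horizontal distance between orange1_mid and bay1 below 0.01 m and z of orange1_mid in the frame of bay1 below 0.018 m and angle between the x axis of orange1_mid and the x axis of cradle, either way round below 0.1 rad and angle between orange1_mid's own z axis and vertical below 0.08 rad and value of joint block1 above 0.01 m) or (horizontal distance between orange1_mid and bay2 below 0.01 m and z of orange1_mid in the frame of bay2 below 0.018 m and angle between the x axis of orange1_mid and the x axis of cradle, either way round below 0.1 rad and angle between orange1_mid's own z axis and vertical below 0.08 rad and value of joint block2 above 0.01 m) or (horizontal distance between orange1_mid and bay3 below 0.01 m and z of orange1_mid in the frame of bay3 below 0.018 m and angle between the x axis of orange1_mid and the x axis of cradle, either way round below 0.1 rad and angle between orange1_mid's own z axis and vertical below 0.08 rad and value of joint block3 above 0.01 m) or (horizontal distance between orange1_mid and bay4 below 0.01 m and z of orange1_mid in the frame of bay4 below 0.018 m and angle between the x axis of orange1_mid and the x axis of cradle, either way round below 0.1 rad and angle between orange1_mid's own z axis and vertical below 0.08 rad and value of joint block4 above 0.01 m)) and ((horizontal distance between orange2_mid and bay1 below 0.01 m and z of orange2_mid in the frame of bay1 below 0.018 m and angle between the x axis of orange2_mid and the x axis of cradle, either way round below 0.1 rad and angle between orange2_mid's own z axis and vertical below 0.08 rad and value of joint block1 above 0.01 m) or (horizontal distance between orange2_mid and bay2 below 0.01 m and z of orange2_mid in the frame of bay2 below 0.018 m and angle between the x axis of orange2_mid and the x axis of cradle, either way round below 0.1 rad and angle between orange2_mid's own z axis and vertical below 0.08 rad and value of joint block2 above 0.01 m) or (horizontal distance between orange2_mid and bay3 below 0.01 m and z of orange2_mid in the frame of bay3 below 0.018 m and angle between the x axis of orange2_mid and the x axis of cradle, either way round below 0.1 rad and angle between orange2_mid's own z axis and vertical below 0.08 rad and value of joint block3 above 0.01 m) or (horizontal distance between orange2_mid and bay4 below 0.01 m and z of orange2_mid in the frame of bay4 below 0.018 m and angle between the x axis of orange2_mid and the x axis of cradle, either way round below 0.1 rad and angle between orange2_mid's own z axis and vertical below 0.08 rad and value of joint block4 above 0.01 m)) and ((horizontal distance between orange3_mid and bay1 below 0.01 m and z of orange3_mid in the frame of bay1 below 0.018 m and angle between the x axis of orange3_mid and the x axis of cradle, either way round below 0.1 rad and angle between orange3_mid's own z axis and vertical below 0.08 rad and value of joint block1 above 0.01 m) or (horizontal distance between orange3_mid and bay2 below 0.01 m and z of orange3_mid in the frame of bay2 below 0.018 m and angle between the x axis of orange3_mid and the x axis of cradle, either way round below 0.1 rad and angle between orange3_mid's own z axis and vertical below 0.08 rad and value of joint block2 above 0.01 m) or (horizontal distance between orange3_mid and bay3 below 0.01 m and z of orange3_mid in the frame of bay3 below 0.018 m and angle between the x axis of orange3_mid and the x axis of cradle, either way round below 0.1 rad and angle between orange3_mid's own z axis and vertical below 0.08 rad and value of joint block3 above 0.01 m) or (horizontal distance between orange3_mid and bay4 below 0.01 m and z of orange3_mid in the frame of bay4 below 0.018 m and angle between the x axis of orange3_mid and the x axis of cradle, either way round below 0.1 rad and angle between orange3_mid's own z axis and vertical below 0.08 rad and value of joint block4 above 0.01 m)) and ((horizontal distance between white_mid and bay1 below 0.01 m and z of white_mid in the frame of bay1 below 0.018 m and angle between the x axis of white_mid and the x axis of cradle, either way round below 0.1 rad and angle between white_mid's own z axis and vertical below 0.08 rad and value of joint block1 above 0.01 m) or (horizontal distance between white_mid and bay2 below 0.01 m and z of white_mid in the frame of bay2 below 0.018 m and angle between the x axis of white_mid and the x axis of cradle, either way round below 0.1 rad and angle between white_mid's own z axis and vertical below 0.08 rad and value of joint block2 above 0.01 m) or (horizontal distance between white_mid and bay3 below 0.01 m and z of white_mid in the frame of bay3 below 0.018 m and angle between the x axis of white_mid and the x axis of cradle, either way round below 0.1 rad and angle between white_mid's own z axis and vertical below 0.08 rad and value of joint block3 above 0.01 m) or (horizontal distance between white_mid and bay4 below 0.01 m and z of white_mid in the frame of bay4 below 0.018 m and angle between the x axis of white_mid and the x axis of cradle, either way round below 0.1 rad and angle between white_mid's own z axis and vertical below 0.08 rad and value of joint block4 above 0.01 m)) and x of green1_mid in the frame of tray_in between -0.07 and 0.07 m and y of green1_mid in the frame of tray_in between -0.12 and 0.12 m and z of each of green1_mid, green2_mid, green3_mid in the frame of tray_in below 0.02 m and angle between each of green1_mid, green2_mid, green3_mid's own z axis and vertical below 0.12 rad and x of green2_mid in the frame of tray_in between -0.07 and 0.07 m and y of green2_mid in the frame of tray_in between -0.12 and 0.12 m and x of green3_mid in the frame of tray_in between -0.07 and 0.07 m and y of green3_mid in the frame of tray_in between -0.12 and 0.12 m and value of joint bail above 0.3 rad), for 0.2 s.
2. the bail is down in its catches (value of joint bail below 0.04 rad), for 0.2 s.
At the end, for the whole second after the job is handed in: All orange packs and the white one lie flat and square in bays (centre within 10 mm of the bay point, at most 5 mm high, within 0.1 rad), blocks held back over 10 mm; all green packs lie flat on the tray floor; bail within 0.04 rad of fully down; all at rest (((horizontal distance between orange1_mid and bay1 below 0.01 m and z of orange1_mid in the frame of bay1 below 0.018 m and angle between the x axis of orange1_mid and the x axis of cradle, either way round below 0.1 rad and angle between orange1_mid's own z axis and vertical below 0.08 rad and value of joint block1 above 0.01 m) or (horizontal distance between orange1_mid and bay2 below 0.01 m and z of orange1_mid in the frame of bay2 below 0.018 m and angle between the x axis of orange1_mid and the x axis of cradle, either way round below 0.1 rad and angle between orange1_mid's own z axis and vertical below 0.08 rad and value of joint block2 above 0.01 m) or (horizontal distance between orange1_mid and bay3 below 0.01 m and z of orange1_mid in the frame of bay3 below 0.018 m and angle between the x axis of orange1_mid and the x axis of cradle, either way round below 0.1 rad and angle between orange1_mid's own z axis and vertical below 0.08 rad and value of joint block3 above 0.01 m) or (horizontal distance between orange1_mid and bay4 below 0.01 m and z of orange1_mid in the frame of bay4 below 0.018 m and angle between the x axis of orange1_mid and the x axis of cradle, either way round below 0.1 rad and angle between orange1_mid's own z axis and vertical below 0.08 rad and value of joint block4 above 0.01 m)) and ((horizontal distance between orange2_mid and bay1 below 0.01 m and z of orange2_mid in the frame of bay1 below 0.018 m and angle between the x axis of orange2_mid and the x axis of cradle, either way round below 0.1 rad and angle between orange2_mid's own z axis and vertical below 0.08 rad and value of joint block1 above 0.01 m) or (horizontal distance between orange2_mid and bay2 below 0.01 m and z of orange2_mid in the frame of bay2 below 0.018 m and angle between the x axis of orange2_mid and the x axis of cradle, either way round below 0.1 rad and angle between orange2_mid's own z axis and vertical below 0.08 rad and value of joint block2 above 0.01 m) or (horizontal distance between orange2_mid and bay3 below 0.01 m and z of orange2_mid in the frame of bay3 below 0.018 m and angle between the x axis of orange2_mid and the x axis of cradle, either way round below 0.1 rad and angle between orange2_mid's own z axis and vertical below 0.08 rad and value of joint block3 above 0.01 m) or (horizontal distance between orange2_mid and bay4 below 0.01 m and z of orange2_mid in the frame of bay4 below 0.018 m and angle between the x axis of orange2_mid and the x axis of cradle, either way round below 0.1 rad and angle between orange2_mid's own z axis and vertical below 0.08 rad and value of joint block4 above 0.01 m)) and ((horizontal distance between orange3_mid and bay1 below 0.01 m and z of orange3_mid in the frame of bay1 below 0.018 m and angle between the x axis of orange3_mid and the x axis of cradle, either way round below 0.1 rad and angle between orange3_mid's own z axis and vertical below 0.08 rad and value of joint block1 above 0.01 m) or (horizontal distance between orange3_mid and bay2 below 0.01 m and z of orange3_mid in the frame of bay2 below 0.018 m and angle between the x axis of orange3_mid and the x axis of cradle, either way round below 0.1 rad and angle between orange3_mid's own z axis and vertical below 0.08 rad and value of joint block2 above 0.01 m) or (horizontal distance between orange3_mid and bay3 below 0.01 m and z of orange3_mid in the frame of bay3 below 0.018 m and angle between the x axis of orange3_mid and the x axis of cradle, either way round below 0.1 rad and angle between orange3_mid's own z axis and vertical below 0.08 rad and value of joint block3 above 0.01 m) or (horizontal distance between orange3_mid and bay4 below 0.01 m and z of orange3_mid in the frame of bay4 below 0.018 m and angle between the x axis of orange3_mid and the x axis of cradle, either way round below 0.1 rad and angle between orange3_mid's own z axis and vertical below 0.08 rad and value of joint block4 above 0.01 m)) and ((horizontal distance between white_mid and bay1 below 0.01 m and z of white_mid in the frame of bay1 below 0.018 m and angle between the x axis of white_mid and the x axis of cradle, either way round below 0.1 rad and angle between white_mid's own z axis and vertical below 0.08 rad and value of joint block1 above 0.01 m) or (horizontal distance between white_mid and bay2 below 0.01 m and z of white_mid in the frame of bay2 below 0.018 m and angle between the x axis of white_mid and the x axis of cradle, either way round below 0.1 rad and angle between white_mid's own z axis and vertical below 0.08 rad and value of joint block2 above 0.01 m) or (horizontal distance between white_mid and bay3 below 0.01 m and z of white_mid in the frame of bay3 below 0.018 m and angle between the x axis of white_mid and the x axis of cradle, either way round below 0.1 rad and angle between white_mid's own z axis and vertical below 0.08 rad and value of joint block3 above 0.01 m) or (horizontal distance between white_mid and bay4 below 0.01 m and z of white_mid in the frame of bay4 below 0.018 m and angle between the x axis of white_mid and the x axis of cradle, either way round below 0.1 rad and angle between white_mid's own z axis and vertical below 0.08 rad and value of joint block4 above 0.01 m)) and x of green1_mid in the frame of tray_in between -0.07 and 0.07 m and y of green1_mid in the frame of tray_in between -0.12 and 0.12 m and z of each of green1_mid, green2_mid, green3_mid in the frame of tray_in below 0.02 m and angle between each of green1_mid, green2_mid, green3_mid's own z axis and vertical below 0.12 rad and x of green2_mid in the frame of tray_in between -0.07 and 0.07 m and y of green2_mid in the frame of tray_in between -0.12 and 0.12 m and x of green3_mid in the frame of tray_in between -0.07 and 0.07 m and y of green3_mid in the frame of tray_in between -0.12 and 0.12 m and value of joint bail below 0.04 rad and linear speed of each of orange1, orange2, orange3, green1, green2, green3, white below 0.02 m/s); the robot touches nothing.
It fails at once if the white pack is taken out of its bay (moved more than 30 mm) (distance of white_mid from where it was at the start of the episode above 0.03 m).
It fails at once if a bystander is pushed more than 40 mm from its place (distance of any of grey, tin, cooler, driver, mug from where it was at the start of the episode above 0.04 m).
It fails at once if the mug is tipped (angle between mug's own z axis and vertical above 0.5 rad).
Of orange1, orange2, orange3 only 2 to 3 are there at a start; the rules pass over those that are not, and their reading is None.
At some moment in a run one of orange1, orange2, orange3 may be knocked a few centimetres aside while the robot is not near it.
It also fails if it takes over 210 s, if anything falls off the work surface, if the arm or the gripper's body presses on something with over 40 N, if the wrist force passes 120 N, or if a joint passes its speed limit or range.

## Working session

There is one attempt and no reset: what is moved stays moved. The work goes in short steps, Python scripts to look and compute and a tool call to move; the robot and the scene stay as the last step left them, time stands still between calls to the robot, and variables do not carry over. Pictures are saved under pics/ and viewed, about 12 in all and at most 16, crops included, and the job is handed in when it is done.

Besides the shell and the picture viewer there is one more tool, called in YAML: its name, and indented under it one key for each argument. jog_arm: Moves the arm, as the interface text tells. Its arguments: {"type":"object","properties":{"commands":{"type":"array"},"claw":{"type":"number"},"squeeze":{"type":"number"}},"required":["commands"]}

```bash
ls; mkdir -p pics
python3 - <<'E'
from bench import arm,cams
import cv2,json,numpy as np
for n in("top","scene"):
    c=cams.calibration(n);print(n,c)
    cv2.imwrite(f"pics/{n}0.png",cv2.resize(cams.grab_frame(n)[:,:,::-1],(800,600),interpolation=cv2.INTER_CUBIC))
print(cams.calibration("wrist"));print(arm.get_obs());print(arm.hold_point_z)
E
```

```text
pics
top {'fov_y': 50.98834606073708, 'cx': 252.1931583605774, 'cy': 194.95223621776276, 'R': array([[-0.02688399, -0.99955586,  0.01285815],
       [-0.99768296,  0.02602499, -0.06286025],
       [ 0.0624977 , -0.01451829, -0.99793951]]), 't': array([0.07989056, 0.52094712, 1.10523038])}
scene {'fov_y': 46.994530616528685, 'cx': 253.56961042917882, 'cy': 194.02484201413964, 'R': array([[-0.6413784 ,  0.76713042, -0.01202769],
       [ 0.47437541,  0.38419473, -0.79206211],
       [-0.60299397, -0.51371717, -0.610322  ]]), 't': array([ 0.28701847, -0.22311062,  1.67775405])}
{'fov_y': 69.58451200269295, 'cx': 252.8063330197032, 'cy': 193.26304172015992, 'R': array([[ 0.38332594, -0.92360902, -0.00275609],
       [-0.88766686, -0.36922995,  0.27516682],
       [-0.25516419, -0.10303209, -0.96139254]]), 't': array([-0.57286177, -0.03638764,  0.37983017])}
{'clock': 0.1, 'joint_positions': array([-1.38809982e+00,  1.59006041e-01,  1.59815951e+00,  1.44457288e-05,
        1.38620814e+00, -2.10119950e-01]), 'qd': array([-2.04019187e-03, -2.29596403e-03, -4.70391577e-03,  8.58184509e-05,
       -2.72032656e-04, -1.44025467e-03]), 'joint_efforts': array([-1.28658762e-04, -3.96995974e+01, -3.32335496e+01, -2.29531897e-04,
        4.29152045e-03,  8.58675520e-06]), 'eef_pos': array([ 0.2199619 , -0.5305772 ,  0.19077754]), 'orientation': array([-0.58750528,  0.39324912, -0.39237809,  0.58841492]), 'contact_force': array([-0.39242081, -0.76441789, -0.11636399]), 'moment': array([ 0.02544929, -0.00087199,  0.02686874]), 'grip_width': 0.0853290829434985}
0.0187
```

View images.

View pics/top0.png

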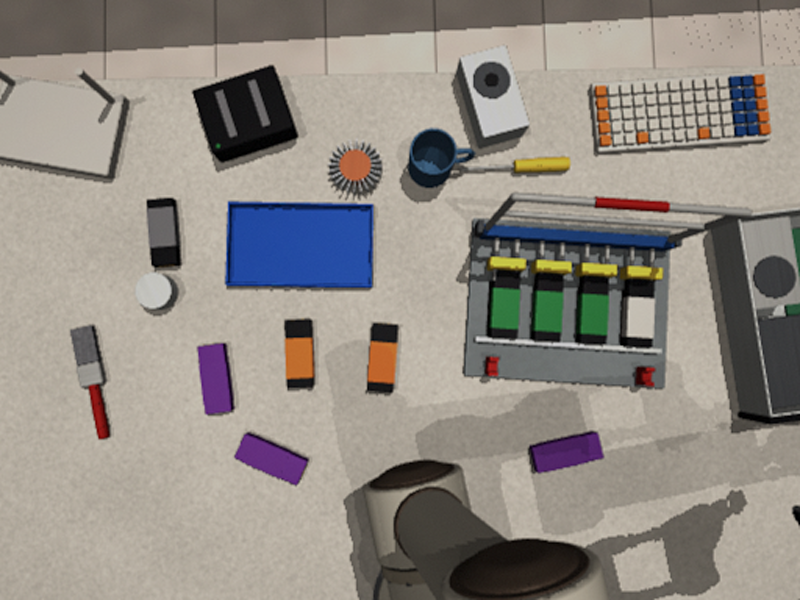

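View pics/scene0.png

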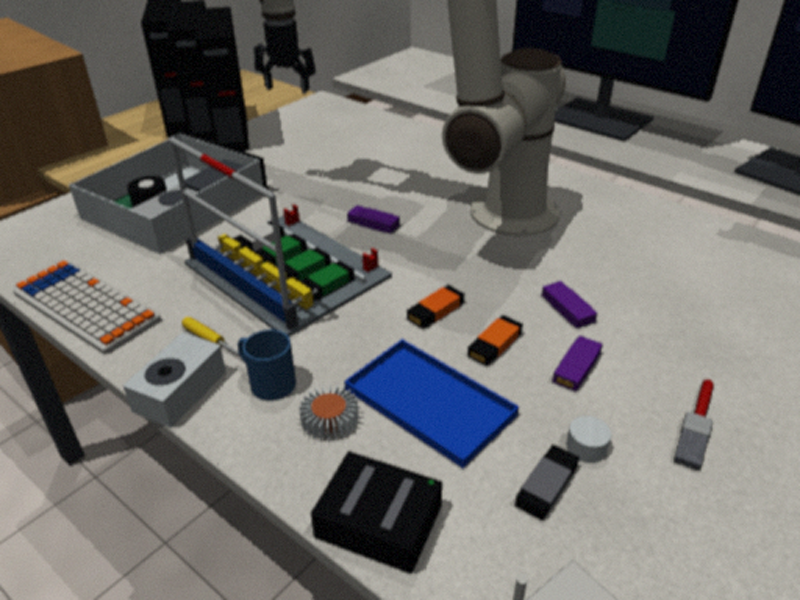

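```bash
cat > h.py <<'E'
from bench import arm,cams
import cv2,numpy as np
from scipy.spatial.transform import Rotation as Ro
def px2w(c,uv,z):
    f=192/np.tan(np.radians(c["fov_y"])/2); uv=np.atleast_2d(np.asarray(uv,float))
    d=np.c_[(uv[:,0]-c["cx"])/f,(uv[:,1]-c["cy"])/f,np.ones(len(uv))]@c["R"]
    o=-c["R"].T@c["t"]; z=np.broadcast_to(z,len(uv))
    return o+d*((z-o[2])/d[:,2])[:,None]
def w2px(c,X):
    f=192/np.tan(np.radians(c["fov_y"])/2); p=np.atleast_2d(X)@c["R"].T+c["t"]
    return np.c_[f*p[:,0]/p[:,2]+c["cx"],f*p[:,1]/p[:,2]+c["cy"]]
HSV=dict(orange=((6,150,120),(16,255,255)),green=((55,120,50),(85,255,255)),blue=((105,150,90),(125,255,255)),
 white=((15,0,150),(40,60,255)),red=((0,200,70),(4,255,255)),yellow=((22,150,100),(32,255,255)))
def blobs(img,c,col,z,amin=80):
    m=cv2.inRange(cv2.cvtColor(img,cv2.COLOR_RGB2HSV),*map(np.array,HSV[col]))
    m=cv2.morphologyEx(m,cv2.MORPH_OPEN,np.ones((3,3)))
    n,l,s,ce=cv2.connectedComponentsWithStats(m); out=[]
    for i in range(1,n):
        if s[i,4]<amin: continue
        v,u=np.nonzero(l==i); w=px2w(c,np.c_[u,v],z)[:,:2]
        (cx,cy),(a,b),an=cv2.minAreaRect((w*1000).astype(np.float32))
        if a<b: a,b,an=b,a,an+90
        out.append((round(cx),round(cy),round(a),round(b),round((an+90)%180-90,1),ce[i].round(0).tolist(),int(s[i,4])))
    return out
def tool():
    o=arm.get_obs();R=Ro.from_quat(o["orientation"]).as_matrix();return o,o["eef_pos"],R
def go(x,y,z,yaw=None):
    """rows-total in tool axes (cm) to bring TCP to x,y,z and jaw axis to yaw (deg, mod 180)"""
    o,p,R=tool(); d=R.T@(np.array([x,y,z])-p)*100
    a=np.degrees(np.arctan2(R[1,0],R[0,0])); s="" 
    if yaw is not None:
        dy=(yaw-a+90)%180-90; s=f" turn {-np.radians(dy):.3f} rad about tool y (jaw yaw {a:.1f})"
    print("t",round(o["clock"],2),"tcp",p.round(4),"tool shift cm",d.round(2),s,"| tilt",R[:,1].round(3),"q6",o["joint_positions"][5].round(2),"w",o["grip_width"].round(4))
E
python3 - <<'E'
from h import *
c=cams.calibration("top");im=cams.grab_frame("top")
for k,z in dict(orange=.026,green=.038,blue=.022,white=.038,red=.1,yellow=.052).items():
    for b in blobs(im,c,k,z): 
        if b[6]<6000: print(k,b)
go(.45,0,.2,90)
o,p,R=tool();print(R.round(3))
E
```

```text
orange (776, 130, 51, 50, -1.3, [227.0, 105.0], 286)
orange (435, 235, 69, 46, -0.9, [191.0, 229.0], 443)
orange (423, 91, 70, 46, -5.8, [244.0, 231.0], 432)
green (511, -126, 71, 47, -2.2, [323.0, 197.0], 454)
green (504, -202, 71, 47, -2.5, [351.0, 199.0], 450)
green (496, -282, 72, 47, -2.8, [380.0, 201.0], 451)
blue (630, 229, 251, 139, 87.5, [192.0, 158.0], 4488)
blue (639, -264, 315, 17, 84.9, [369.0, 151.0], 673)
white (969, 735, 39, 19, 80.4, [7.0, 41.0], 82)
white (673, -323, 353, 22, 84.8, [391.0, 136.0], 747)
white (618, -600, 80, 75, -83.5, [490.0, 152.0], 602)
white (490, -364, 69, 47, -3.0, [410.0, 203.0], 428)
white (64, -345, 90, 76, -78.3, [411.0, 362.0], 891)
white (24, -230, 56, 23, 88.2, [371.0, 380.0], 127)
red (676, -335, 119, 15, 85.3, [404.0, 131.0], 251)
red (358, 552, 85, 16, 11.4, [63.0, 263.0], 213)
yellow (762, -199, 91, 20, 88.7, [347.0, 105.0], 253)
yellow (589, -131, 63, 18, 84.7, [324.0, 168.0], 154)
yellow (581, -211, 60, 18, 84.5, [354.0, 170.0], 151)
yellow (574, -290, 60, 16, 88.5, [383.0, 172.0], 144)
yellow (567, -369, 61, 18, 81.8, [412.0, 174.0], 150)Traceback (most recent call last):
  File "<stdin>", line 6, in <module>
  File "h.py", line 33, in go
    print("t",round(o["clock"],2),"tcp",p.round(4),"tool shift cm",d.round(2),s,"| tilt",R[:,1].round(3),"q6",o["joint_positions"][5].round(2),"w",o["grip_width"].round(4))
                                                                                                                                                   ^^^^^^^^^^^^^^^^^^^^^
AttributeError: 'float' object has no attribute 'round'
```

```bash
sed -i 's/o\["grip_width"\].round(4)/round(float(o["grip_width"]),4)/; s/o\["joint_positions"\]\[5\].round(2)/o["joint_positions"].round(2)/' h.py
python3 - <<'E'
from h import *
go(.46,-.12,.2,85)
o,p,R=tool();print(R.round(3))
E
```

```text
t 0.15 tcp [ 0.22   -0.5307  0.1909] tool shift cm [-28.76  -0.86  37.89]  turn 0.480 rad about tool y (jaw yaw -67.5) | tilt [-0.     0.001 -1.   ] q6 [-1.39  0.16  1.6   0.    1.39 -0.21] w 0.0852
[[ 0.383 -0.     0.924]
 [-0.924  0.001  0.383]
 [-0.001 -1.     0.   ]]
```

jog_arm:
  commands:
    - [0, 0, 4, 0.16]
    - [0, 0, 4, 0.16]
    - [0, 0, 4, 0.16]
    - [-5.5, 0, 1, 0]
    - [-5.5, 0, 1, 0]
  claw: 6.2
  squeeze: 70

```text
clock: 0.78
eef_pos: [0.3694, -0.3949, 0.1872]
orientation: [-0.471, 0.529, -0.524, 0.473]
contact_force: [0.3, 0.1, 0.6]
grip_width: 0.0616
```

```bash
python3 -c "
from h import *
go(.511,-.126,.12,85)"
```

```text
t 0.78 tcp [ 0.3694 -0.3949  0.1872] tool shift cm [-28.23   6.86  11.16]  turn -0.022 rad about tool y (jaw yaw -96.3) | tilt [-0.003  0.007 -1.   ] q6 [-1.04  0.08  1.69  0.    1.38  0.64] w 0.0616
```

jog_arm:
  commands:
    - [-4.7, 0, 1.9, -0.02]
    - [-4.7, 0, 1.9, 0]
    - [-4.7, 0.5, 1.9, 0]
    - [-4.7, 1, 1.9, 0]
    - [-4.7, 1, 1.9, 0]
    - [-4.7, 1, 1.9, 0]
    - [0, 0, 0, 0]

```text
clock: 1.65
eef_pos: [0.5119, -0.111, 0.1509]
orientation: [-0.477, 0.524, -0.518, 0.479]
contact_force: [-0.4, 0.0, -0.6]
grip_width: 0.0619
```

```bash
python3 -c "
from h import *
go(.511,-.126,.12,85)
cv2.imwrite('pics/w1.png',cams.grab_frame('wrist')[:,:,::-1])"
```

```text
t 1.65 tcp [ 0.5119 -0.111   0.1509] tool shift cm [1.52 3.08 0.06]  turn 0.002 rad about tool y (jaw yaw -94.9) | tilt [-0.004  0.009 -1.   ] q6 [-0.45  0.07  1.78  0.01  1.3   1.21] w 0.0619
```

View pics/w1.png

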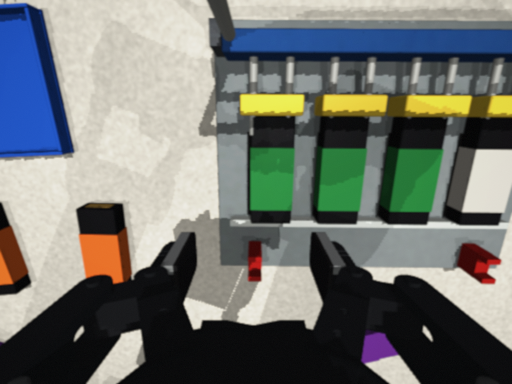

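Run:
```python
from h import *
c=cams.calibration("wrist");im=cams.grab_frame("wrist")
for k,z in dict(orange=.026,green=.038,white=.038,yellow=.052,red=.04).items():
    for b in blobs(im,c,k,z): print(k,b)
# white stop bar line: point estimates at z=.026
```

```text
orange (423, 89, 68, 48, -6.0, [100.0, 256.0], 1646)
orange (416, 214, 44, 14, -19.4, [4.0, 273.0], 214)
green (510, -129, 71, 47, -4.9, [269.0, 178.0], 2759)
green (502, -205, 71, 48, -5.3, [339.0, 179.0], 2785)
green (496, -285, 71, 48, -5.3, [413.0, 179.0], 2790)
white (493, 55, 453, 242, -19.4, [114.0, 140.0], 44435)
white (664, -232, 268, 16, 84.9, [370.0, 10.0], 5761)
white (620, -119, 16, 5, -5.2, [251.0, 72.0], 111)
white (617, -155, 17, 5, -3.1, [288.0, 72.0], 116)
white (613, -198, 17, 5, -5.4, [332.0, 72.0], 108)
white (611, -234, 17, 5, 1.6, [369.0, 72.0], 102)
white (606, -278, 17, 5, -4.7, [413.0, 73.0], 104)
white (602, -313, 16, 5, -4.9, [450.0, 73.0], 94)
white (598, -357, 15, 5, -5.0, [494.0, 73.0], 87)
white (488, -367, 70, 48, -4.9, [487.0, 181.0], 2677)
white (341, -330, 202, 170, 9.6, [470.0, 288.0], 5006)
white (359, -132, 105, 90, 80.8, [282.0, 297.0], 3794)
white (379, -78, 56, 5, -26.8, [236.0, 285.0], 149)
white (339, -30, 54, 45, 65.9, [202.0, 311.0], 763)
white (273, 90, 123, 43, -40.1, [119.0, 359.0], 1566)
white (224, -278, 72, 42, 31.7, [393.0, 370.0], 890)
yellow (588, -134, 61, 19, 85.0, [269.0, 104.0], 1357)
yellow (581, -213, 63, 19, 85.0, [352.0, 104.0], 1341)
yellow (573, -293, 64, 19, 85.0, [435.0, 105.0], 1376)
yellow (568, -355, 28, 19, 85.0, [498.0, 106.0], 580)
red (389, -375, 60, 30, 16.3, [481.0, 263.0], 463)
red (410, -102, 20, 12, -4.7, [253.0, 263.0], 160)
```

jog_arm:
  commands:
    - [1.65, 3, -0.1, 0]
    - [0, 4, 0, 0]
    - [0, 4, 0, 0]
    - [0, 1.5, 0, 0]
    - [0, 0, 0, 0]

```text
clock: 2.38
eef_pos: [0.5099, -0.1386, 0.0274]
orientation: [0.474, -0.523, 0.524, -0.476]
contact_force: [0.2, 0.3, 0.1]
grip_width: 0.0618
```

```bash
python3 -c "
from h import *
go(.510,-.128,.015,85)"
```

```text
t 2.38 tcp [ 0.5099 -0.1386  0.0274] tool shift cm [-1.05  1.24 -0.1 ]  turn -0.010 rad about tool y (jaw yaw -95.6) | tilt [ 0.003  0.001 -1.   ] q6 [-0.5   0.23  1.86  0.    1.04  1.17] w 0.0618
```

jog_arm:
  commands:
    - [-1.0, 0, -0.1, -0.01]
    - [0, 0, 0, 0]

```text
clock: 2.62
eef_pos: [0.5119, -0.1294, 0.0304]
orientation: [0.476, -0.519, 0.523, -0.479]
contact_force: [-0.3, 1.4, 1.0]
grip_width: 0.0622
```

```bash
python3 -c "
from h import *
go(.510,-.128,.015,85)"
```

```text
t 2.62 tcp [ 0.5119 -0.1294  0.0304] tool shift cm [-0.12  1.54 -0.21]  turn -0.000 rad about tool y (jaw yaw -95.0) | tilt [ 0.008 -0.001 -1.   ] q6 [-0.48  0.22  1.87  0.    1.04  1.18] w 0.0622
```

jog_arm:
  commands:
    - [-0.1, 0.8, -0.15, 0]
    - [0, 0.7, 0, 0]
    - [0, 0, 0, 0]

```text
clock: 3.0
eef_pos: [0.5118, -0.1284, 0.0161]
orientation: [0.476, -0.518, 0.524, -0.48]
contact_force: [-0.2, -0.4, 0.1]
grip_width: 0.0621
```

jog_arm:
  commands:
    - [0, 0, 0, 0]
    - [0, 0, 0, 0]
    - [0, 0, 0, 0]
    - [0, 0, 0, 0]
  claw: 4.0
  squeeze: 70

```text
clock: 3.5
eef_pos: [0.512, -0.1286, 0.0162]
orientation: [0.476, -0.518, 0.524, -0.48]
contact_force: [0.1, -0.1, -0.0]
grip_width: 0.0401
```

```bash
python3 -c "
from h import *
a=cams.grab_frame('wrist')[:,:,::-1]
s=cams.grab_frame('scene')[:,:,::-1]
s=s[60:230,80:280]
cv2.imwrite('pics/w2.png',np.hstack([cv2.resize(a,(400,300)),cv2.resize(s,(353,300),interpolation=cv2.INTER_CUBIC)]))"
```

```text
(no output)
```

View pics/w2.png

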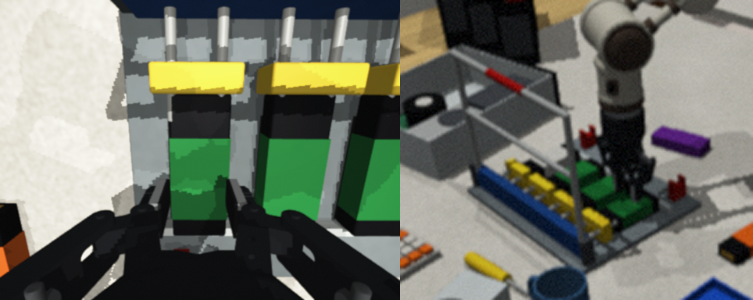

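```bash
python3 -c "
from h import *
o,p,R=tool();c=cams.calibration('wrist')
s=400/512
for d in (0,-.019,-.03):
  for x in (-.02,.02): print(d,x,(w2px(c,p+R@np.array([x,d,0]))*s).round(0))
print(o['joint_efforts'].round(2),p,o['grip_width'])
for X in [(.57,-.11,.038),(.57,-.155,.038)]: print((w2px(c,np.array(X))*s).round())
print(c['t'],-c['R'].T@c['t'])
"
```

```text
0 -0.02 [[176. 169.]]
0 0.02 [[221. 169.]]
-0.019 -0.02 [[174. 177.]]
-0.019 0.02 [[223. 177.]]
-0.03 -0.02 [[173. 183.]]
-0.03 0.02 [[225. 183.]]
[-0.000e+00 -3.742e+01 -2.768e+01  1.000e-02 -4.000e-02 -0.000e+00] [ 0.51196701 -0.12857861  0.01616686] 0.040128286480220925
[[167. 107.]]
[[228. 102.]]
[-0.08318638  0.51445461  0.34880449] [ 0.57928119 -0.13344968  0.19968121]
```

jog_arm:
  commands:
    - [0, 0, 0, 0]
    - [0, 0, 0, 0]
    - [0, 0, 0, 0]
  claw: 3.0

```text
clock: 3.98
eef_pos: [0.512, -0.1286, 0.0162]
orientation: [0.476, -0.518, 0.524, -0.48]
contact_force: [0.4, 0.4, -0.1]
grip_width: 0.0297
```

```bash
python3 -c "
from h import *
a=cams.grab_frame('wrist')[:,:,::-1]
cv2.imwrite('pics/w3.png',cv2.resize(a[150:384,150:360],(630,600),interpolation=cv2.INTER_CUBIC)[:600])"
```

```text
(no output)
```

View pics/w3.png

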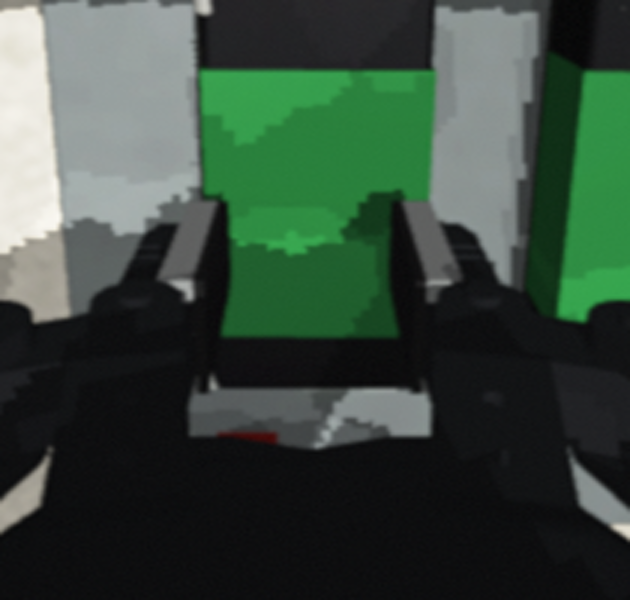

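```bash
python3 -c "
from h import *
from scipy.optimize import least_squares as L
o,p,R=tool();c=cams.calibration('wrist')
for z in (.011,0,-.011):
  f=lambda v:(w2px(c,np.array([p+R@np.array([s*v[0]+v[2],v[1],z]) for s in(-1,1)]))-[[225,230],[281.7,230]]).ravel()
  print(z,L(f,[.015,-.01,0]).x)
for s in (0,.01,.02,.03,.04): print(s,w2px(c,p+R@np.array([.015,-s,.011])))
"
```

```text
0.011 [ 0.01485651 -0.04891113 -0.00054037]
0 [ 0.01765174 -0.02372298 -0.00050384]
-0.011 [ 0.02044698  0.00146518 -0.00046732]
0 [[275.66926247 201.57201773]]
0.01 [[276.86122552 206.19561012]]
0.02 [[278.18595488 211.33419944]]
0.03 [[279.66694097 217.07890438]]
0.04 [[281.33356307 223.54368639]]
```

```bash
python3 -c "
from h import *
c=cams.calibration('scene');p=np.array([.22,-.5306,.1908]);ax=np.array([.383,-.924,0])
for s in (0,.013,.03,.05,.07):
  print(s,[(w2px(c,p+[0,0,s]+k*ax*.0427)*1.5625).round(0).tolist() for k in(-1,1)])
a=cams.grab_frame('scene')
cv2.imwrite('pics/s3.png',cv2.resize(a[60:200,130:300,::-1],(728,600),interpolation=cv2.INTER_CUBIC))
o,p,R=tool()
for s in (0,.02,.04,.06): print(s,((w2px(c,p+[0,0,s])-[130,60])*728/170).round())
"
```

```text
0 [[[305.0, 113.0]], [[274.0, 109.0]]]
0.013 [[[305.0, 108.0]], [[273.0, 104.0]]]
0.03 [[[304.0, 101.0]], [[272.0, 97.0]]]
0.05 [[[303.0, 93.0]], [[271.0, 89.0]]]
0.07 [[[303.0, 85.0]], [[270.0, 81.0]]]
0 [[343. 518.]]
0.02 [[341. 496.]]
0.04 [[339. 474.]]
0.06 [[337. 451.]]
```

View pics/s3.png

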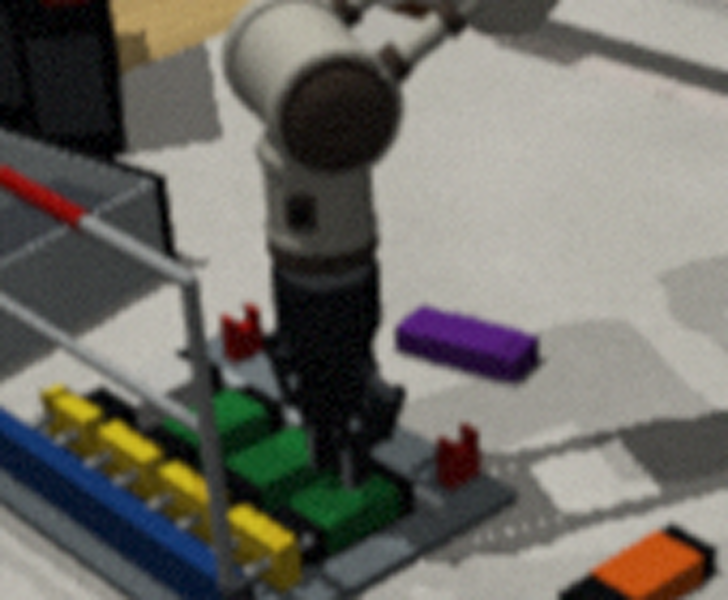

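jog_arm:
  commands:
    - [0, 0.4, 0, 0]
    - [0, 0, 0, 0]
    - [0, 0.4, 0, 0]
    - [0, 0, 0, 0]

```text
clock: 4.58
eef_pos: [0.5118, -0.1285, 0.0074]
orientation: [0.476, -0.518, 0.524, -0.48]
contact_force: [0.5, 0.6, 0.0]
grip_width: 0.0299
```

jog_arm:
  commands:
    - [0, 0.4, 0, 0]
    - [0, 0, 0, 0]

```text
clock: 4.82
eef_pos: [0.5118, -0.1285, 0.0031]
orientation: [0.476, -0.518, 0.524, -0.48]
contact_force: [0.5, 0.9, 0.8]
grip_width: 0.0299
```

jog_arm:
  commands:
    - [0, 0.3, 0, 0]
    - [0, 0, 0, 0]

```text
clock: 5.08
eef_pos: [0.5119, -0.1285, -0.0001]
orientation: [0.476, -0.518, 0.524, -0.48]
contact_force: [1.2, -0.4, -1.4]
grip_width: 0.0297
```

jog_arm:
  commands:
    - [0, 0.3, 0, 0]
    - [0, 0, 0, 0]

```text
clock: 5.32
eef_pos: [0.5129, -0.129, -0.0018]
orientation: [0.476, -0.518, 0.525, -0.48]
contact_force: [0.5, -0.5, -0.7]
grip_width: 0.0298
```

jog_arm:
  commands:
    - [0, 0.3, 0, 0]
    - [0, 0, 0, 0]

```text
clock: 5.58
eef_pos: [0.5136, -0.1293, -0.0014]
orientation: [0.476, -0.518, 0.524, -0.48]
contact_force: [0.2, -0.0, -0.3]
grip_width: 0.03
```

jog_arm:
  commands:
    - [0, -0.5, -0.2, 0]
    - [0, 0, 0, 0]
    - [0, 0, 0, 0]
    - [0, 0, 0, 0]
  claw: 6.2

```text
clock: 6.08
eef_pos: [0.5109, -0.1289, 0.003]
orientation: [0.476, -0.518, 0.524, -0.48]
contact_force: [0.1, 0.2, 0.3]
grip_width: 0.062
```

jog_arm:
  commands:
    - [0, 0.4, 0, 0]
    - [0, 0.4, 0, 0]
    - [0, 0, 0, 0]

```text
clock: 6.45
eef_pos: [0.5105, -0.1287, -0.0062]
orientation: [0.476, -0.518, 0.524, -0.48]
contact_force: [-0.2, 0.3, -0.6]
grip_width: 0.062
```

jog_arm:
  commands:
    - [0, 0.4, 0, 0]
    - [0, 0, 0, 0]

```text
clock: 6.7
eef_pos: [0.5104, -0.1286, -0.0106]
orientation: [0.476, -0.518, 0.524, -0.48]
contact_force: [0.3, 0.5, 0.4]
grip_width: 0.0621
```

```bash
python3 -c "
from h import *
go(.510,-.128,-.015,85);o,p,R=tool();print(o['joint_efforts'].round(2),o['contact_force'])"
```

```text
t 6.7 tcp [ 0.5104 -0.1286 -0.0106] tool shift cm [-0.06  0.44 -0.05]  turn 0.001 rad about tool y (jaw yaw -94.9) | tilt [ 0.009 -0.002 -1.   ] q6 [-0.48  0.29  1.89  0.    0.96  1.18] w 0.0621
[-3.000e-02 -3.798e+01 -2.657e+01  1.000e-02 -7.000e-02 -0.000e+00] [0.25194455 0.46889157 0.3514033 ]
```

jog_arm:
  commands:
    - [0, 0.5, 0, 0]
    - [0, 0.4, 0, 0]
    - [0, 0.4, 0, 0]
    - [0, 0, 0, 0]

```text
clock: 7.2
eef_pos: [0.5105, -0.1286, -0.0246]
orientation: [0.476, -0.518, 0.524, -0.48]
contact_force: [0.2, -0.1, 0.4]
grip_width: 0.0617
```

jog_arm:
  commands:
    - [0, 0, 0, 0]
    - [0, 0, 0, 0]
    - [0, 0, 0, 0]
    - [0, 0, 0, 0]
  claw: 3.5

```text
clock: 7.7
eef_pos: [0.5107, -0.1293, -0.0241]
orientation: [0.476, -0.518, 0.524, -0.48]
contact_force: [-0.8, -1.0, -0.2]
grip_width: 0.0446
```

jog_arm:
  commands:
    - [0, -1, 0, 0]
    - [0, -2, 0, 0]
    - [0, -4, 0, 0]
    - [0, -4, 0, 0]
    - [0, 0, 0, 0]

```text
clock: 8.32
eef_pos: [0.5052, -0.1264, 0.0852]
orientation: [-0.478, 0.522, -0.52, 0.478]
contact_force: [-0.2, -0.0, -1.9]
grip_width: 0.0446
```

```bash
python3 -c "
from h import *
go(.633,.302,.08,87.5)
c=cams.calibration('wrist');im=cams.grab_frame('wrist')
print(blobs(im,c,'blue',.022)); print(blobs(im,c,'green',.14))"
```

```text
t 8.32 tcp [ 0.5052 -0.1264  0.0852] tool shift cm [-43.78   0.61   9.05]  turn -0.042 rad about tool y (jaw yaw -94.9) | tilt [-0.     0.002 -1.   ] q6 [-0.48  0.13  1.85  0.    1.16  1.18] w 0.0446
[(644, -213, 255, 17, 85.0, [354.0, 12.0], 8068), (571, 89, 28, 3, -4.0, [4.0, 141.0], 103)]
[(534, -172, 40, 27, -5.4, [344.0, 191.0], 4397), (530, -217, 40, 27, -5.3, [437.0, 191.0], 4431), (500, -125, 76, 50, -5.2, [253.0, 255.0], 12150)]
```

jog_arm:
  commands:
    - [-4, 0, 0.5, -0.04]
    - [-6, 0, 1.3, 0]
    - [-6, 0, 1.3, 0]
    - [-6, 0, 1.3, 0]
    - [-6, 0, 1.3, 0]
    - [-6, 0, 1.3, 0]
    - [-5, 0, 1.2, 0]
    - [-2, 0, 0.5, 0]

```text
clock: 9.38
eef_pos: [0.6036, 0.2894, 0.0669]
orientation: [-0.493, 0.52, -0.505, 0.481]
contact_force: [0.9, -0.6, -2.9]
grip_width: 0.0445
```

```bash
python3 -c "
from h import *
go(.633,.302,.08,87.5)
c=cams.calibration('wrist');im=cams.grab_frame('wrist')
print(blobs(im,c,'blue',.022))
c=cams.calibration('top');im=cams.grab_frame('top');print(blobs(im,c,'orange',.026))"
```

```text
t 9.38 tcp [0.6036 0.2894 0.0669] tool shift cm [-1.41 -1.39  2.83]  turn -0.006 rad about tool y (jaw yaw -92.9) | tilt [-0.027  0.003 -1.   ] q6 [0.26 0.53 1.39 0.01 1.25 1.88] w 0.0445
[(636, 233, 255, 148, 87.7, [336.0, 135.0], 40739)]
[(775, 130, 50, 48, 88.7, [227.0, 105.0], 283), (435, 235, 69, 46, -0.9, [191.0, 229.0], 443), (423, 91, 70, 46, -5.8, [244.0, 231.0], 435)]
```

jog_arm:
  commands:
    - [-1, 0, 1.5, 0]
    - [-0.5, 0, 1.4, 0]
    - [0, 0, 0, 0]
    - [0, 0, 0, 0]

```text
clock: 9.98
eef_pos: [0.6288, 0.2987, 0.0585]
orientation: [-0.497, 0.522, -0.503, 0.476]
contact_force: [0.6, -0.5, -2.8]
grip_width: 0.0447
```

```bash
python3 -c "
from h import *
go(.636,.304,-.03,87.5)
c=cams.calibration('wrist');im=cams.grab_frame('wrist')
print(blobs(im,c,'blue',.022))
print(blobs(im,c,'green',.13))"
```

```text
t 9.97 tcp [0.6288 0.2987 0.0585] tool shift cm [-0.6   8.81  1.04]  turn -0.007 rad about tool y (jaw yaw -92.9) | tilt [-0.04  -0.001 -0.999] q6 [0.27 0.61 1.28 0.01 1.29 1.88] w 0.0447
[(635, 231, 258, 149, 87.6, [366.0, 166.0], 35448)]
[(636, 299, 67, 44, -2.9, [253.0, 255.0], 12149)]
```

jog_arm:
  commands:
    - [-0.6, 2.5, 0.9, 0]
    - [0, 2.5, 0, 0]
    - [0, 2, 0, 0]
    - [0, 0, 0, 0]

```text
clock: 10.52
eef_pos: [0.6341, 0.3028, -0.0133]
orientation: [-0.497, 0.522, -0.503, 0.476]
contact_force: [-0.9, -0.8, -1.8]
grip_width: 0.0447
```

```bash
python3 -c "
from h import *
go(.636,.304,-.03,87.5)"
```

```text
t 10.53 tcp [ 0.6341  0.3028 -0.0133] tool shift cm [-0.14  1.66  0.24]  turn -0.008 rad about tool y (jaw yaw -93.0) | tilt [-0.04  -0.002 -0.999] q6 [0.27 0.71 1.28 0.01 1.18 1.89] w 0.0447
```

jog_arm:
  commands:
    - [0, 0.8, 0.1, 0]
    - [0, 0.6, 0.1, 0]
    - [0, 0, 0, 0]

```text
clock: 10.9
eef_pos: [0.6374, 0.303, -0.0257]
orientation: [-0.496, 0.521, -0.504, 0.477]
contact_force: [0.5, -0.6, -2.4]
grip_width: 0.0446
```

jog_arm:
  commands:
    - [0, 0, 0, 0]
    - [0, 0, 0, 0]
    - [0, 0, 0, 0]
    - [0, 0, 0, 0]
  claw: 6

```text
clock: 11.4
eef_pos: [0.64, 0.3038, -0.0224]
orientation: [-0.494, 0.521, -0.505, 0.479]
contact_force: [-1.6, -0.2, 0.7]
grip_width: 0.0601
```

jog_arm:
  commands:
    - [0, -2, 0, 0]
    - [0, -4, 0, 0]
    - [0, -4, 0, 0]
    - [0, -1, 0, 0]
    - [0, 0, 0, 0]

```text
clock: 12.02
eef_pos: [0.6442, 0.3039, 0.0948]
orientation: [-0.494, 0.52, -0.506, 0.48]
contact_force: [-0.1, -0.1, 0.5]
grip_width: 0.0597
```

```bash
python3 -c "
from h import *
go(.503,-.205,.06,85)
c=cams.calibration('wrist');im=cams.grab_frame('wrist')
print(blobs(im,c,'green',.03))"
```

```text
t 12.03 tcp [0.6442 0.3039 0.0948] tool shift cm [ 51.56   3.79 -11.35]  turn 0.035 rad about tool y (jaw yaw -93.0) | tilt [-0.028  0.002 -1.   ] q6 [0.27 0.61 1.22 0.01 1.35 1.89] w 0.0597
[(639, 304, 71, 47, -3.5, [254.0, 193.0], 3602)]
```

jog_arm:
  commands:
    - [5, 0, -3, 0.035]
    - [5, 0, -3, 0]
    - [5.5, 0, -3, 0]
    - [6, 0, -2, 0]
    - [6, 0, -1, 0]
    - [6, 0, 0, 0]
    - [6, 0, 0, 0]
    - [6, 0, 0, 0]

```text
clock: 13.08
eef_pos: [0.4738, -0.1428, 0.0824]
orientation: [-0.492, 0.533, -0.506, 0.466]
contact_force: [1.5, -0.4, 0.1]
grip_width: 0.0597
```

```bash
python3 -c "
from h import *
go(.503,-.205,.06,85)"
```

```text
t 13.07 tcp [ 0.4738 -0.1428  0.0824] tool shift cm [5.97 2.06 3.53]  turn 0.007 rad about tool y (jaw yaw -94.6) | tilt [-0.053  0.004 -0.999] q6 [-0.52  0.11  1.88 -0.02  1.2   1.14] w 0.0597
```

jog_arm:
  commands:
    - [4, 0, 1.5, 0]
    - [1, 0, 1.0, 0]
    - [0, 0, 0, 0]
    - [0, 0, 0, 0]

```text
clock: 13.58
eef_pos: [0.4905, -0.1959, 0.0754]
orientation: [-0.492, 0.538, -0.503, 0.464]
contact_force: [-0.2, 0.1, -0.2]
grip_width: 0.0599
```

```bash
python3 -c "
from h import *
go(.503,-.205,.06,85)
c=cams.calibration('wrist');im=cams.grab_frame('wrist')
print(blobs(im,c,'green',.038))"
```

```text
t 13.57 tcp [ 0.4905 -0.1959  0.0754] tool shift cm [0.81 1.45 1.42]  turn 0.002 rad about tool y (jaw yaw -94.9) | tilt [-0.062  0.011 -0.998] q6 [-0.59  0.21  1.78 -0.03  1.21  1.07] w 0.0599
[(503, -205, 71, 47, -4.8, [264.0, 180.0], 4795), (495, -285, 71, 48, -5.1, [363.0, 181.0], 4959)]
```

jog_arm:
  commands:
    - [0.8, 1, 1.2, 0]
    - [0, 2, 0, 0]
    - [0, 2, 0, 0]
    - [0, 2, 0, 0]
    - [0, 1, 0, 0]
    - [0, 0, 0, 0]

```text
clock: 14.38
eef_pos: [0.4975, -0.1977, -0.0065]
orientation: [-0.494, 0.535, -0.501, 0.467]
contact_force: [-0.3, -4.5, -2.0]
grip_width: 0.06
```

```bash
python3 -c "
from h import *
go(.501,-.205,-.024,85)"
```

```text
t 14.38 tcp [ 0.4975 -0.1977 -0.0065] tool shift cm [0.71 1.72 0.51]  turn 0.012 rad about tool y (jaw yaw -94.3) | tilt [-0.061  0.009 -0.998] q6 [-0.59  0.35  1.79 -0.03  1.05  1.08] w 0.06
```

jog_arm:
  commands:
    - [0.6, -0.3, 0.3, 0.012]
    - [0.2, 0, 0, 0]
    - [0, 0, 0, 0]
  claw: 6.4

```text
clock: 14.75
eef_pos: [0.5017, -0.2065, -0.0014]
orientation: [-0.491, 0.537, -0.505, 0.464]
contact_force: [0.0, -0.0, -0.4]
grip_width: 0.0641
```

```bash
python3 -c "
from h import *
go(.501,-.205,-.024,85)
c=cams.calibration('wrist');im=cams.grab_frame('wrist')
print(blobs(im,c,'green',.038))"
```

```text
t 14.75 tcp [ 0.5017 -0.2065 -0.0014] tool shift cm [-0.14  2.26  0.05]  turn -0.001 rad about tool y (jaw yaw -95.0) | tilt [-0.059  0.008 -0.998] q6 [-0.6   0.36  1.77 -0.03  1.06  1.08] w 0.0641
[(502, -282, 67, 55, -5.1, [392.0, 227.0], 8591), (503, -205, 71, 47, -4.9, [251.0, 238.0], 9170)]
```

jog_arm:
  commands:
    - [0, 0.8, 0, 0]
    - [0, 0.8, 0, 0]
    - [0, 0.6, 0, 0]
    - [0, 0, 0, 0]

```text
clock: 15.3
eef_pos: [0.4997, -0.2058, -0.0254]
orientation: [-0.491, 0.538, -0.505, 0.464]
contact_force: [-0.2, 0.1, 0.5]
grip_width: 0.0643
```

jog_arm:
  commands:
    - [0, 0, 0, 0]
    - [0, 0, 0, 0]
    - [0, 0, 0, 0]
    - [0, 0, 0, 0]
  claw: 3.5

```text
clock: 15.8
eef_pos: [0.4998, -0.2056, -0.0251]
orientation: [-0.491, 0.538, -0.505, 0.464]
contact_force: [-1.0, 1.1, -0.2]
grip_width: 0.0448
```

jog_arm:
  commands:
    - [0, -1, 0, 0]
    - [0, -2.5, 0, 0]
    - [0, -3, 0, 0]
    - [0, -3, 0, 0]
    - [0, -1, 0, 0]
    - [0, 0, 0, 0]

```text
clock: 16.55
eef_pos: [0.5004, -0.204, 0.0796]
orientation: [-0.493, 0.542, -0.499, 0.462]
contact_force: [-0.7, 0.3, -3.0]
grip_width: 0.0448
```

```bash
python3 -c "
from h import *
go(.635,.231,.08,87.5)"
```

```text
t 16.55 tcp [ 0.5004 -0.204   0.0796] tool shift cm [-44.51  -0.35   9.61]  turn -0.044 rad about tool y (jaw yaw -95.0) | tilt [-0.073  0.016 -0.997] q6 [-0.59  0.25  1.73 -0.03  1.24  1.08] w 0.0448
```

jog_arm:
  commands:
    - [-2, 0, 0, -0.02]
    - [-3.5, 0, 0, -0.02]
    - [-4.5, 0, 0, 0]
    - [-4.5, 0, 1, 0]
    - [-4.5, 0, 1.5, 0]
    - [-4.5, 0, 1.5, 0]
    - [-4.5, 0, 1.5, 0]
    - [-4.5, 0, 1.5, 0]

```text
clock: 17.55
eef_pos: [0.5781, 0.1341, 0.0679]
orientation: [-0.506, 0.539, -0.482, 0.47]
contact_force: [-0.3, -0.4, -1.7]
grip_width: 0.0447
```

```bash
python3 -c "
from h import *
go(.635,.231,.05,87.5)"
```

```text
t 17.55 tcp [0.5781 0.1341 0.0679] tool shift cm [-9.9   1.47  5.41]  turn -0.002 rad about tool y (jaw yaw -92.6) | tilt [-0.092  0.022 -0.995] q6 [0.01 0.4  1.56 0.02 1.27 1.62] w 0.0447
```

jog_arm:
  commands:
    - [-2, 0, 1.2, 0]
    - [-2, 0, 1.2, 0]
    - [-2, 0, 1.2, 0]
    - [-1.5, 0, 0.8, 0]
    - [-0.8, 0, 0.4, 0]
    - [0, 0, 0, 0]

```text
clock: 18.3
eef_pos: [0.6201, 0.2271, 0.0543]
orientation: [-0.514, 0.54, -0.475, 0.468]
contact_force: [-0.3, -0.4, -2.3]
grip_width: 0.0447
```

```bash
python3 -c "
from h import *
go(.640,.231,.05,87.5)
o,p,R=tool();print(o['joint_positions'].round(4),o['qd'].round(4))"
```

```text
t 18.3 tcp [0.6201 0.2271 0.0543] tool shift cm [-0.45  0.21  2.01]  turn 0.011 rad about tool y (jaw yaw -91.9) | tilt [-0.111  0.021 -0.994] q6 [0.15 0.58 1.34 0.04 1.33 1.74] w 0.0447
[0.1488 0.5837 1.337  0.0381 1.3282 1.7407] [ 0.0003  0.0024  0.0151 -0.0077  0.0042 -0.0016]
```

jog_arm:
  commands:
    - [0, 0, 0, 0]
    - [0, 0, 0, 0]
    - [0, 0, 0, 0]

```text
clock: 18.68
eef_pos: [0.6191, 0.2259, 0.0538]
orientation: [-0.515, 0.54, -0.474, 0.467]
contact_force: [0.1, -0.2, -0.8]
grip_width: 0.0442
```

```bash
python3 -c "
from h import *
go(.640,.231,.05,87.5)
o,p,R=tool();print(o['joint_positions'].round(4),o['qd'].round(4))
c=cams.calibration('wrist');im=cams.grab_frame('wrist')
print(blobs(im,c,'green',.13),blobs(im,c,'green',.03))
print(blobs(im,c,'blue',.022))
"
```

```text
t 18.68 tcp [0.6191 0.2259 0.0538] tool shift cm [-0.58  0.16  2.1 ]  turn 0.009 rad about tool y (jaw yaw -92.0) | tilt [-0.113  0.02  -0.993] q6 [0.15 0.58 1.34 0.04 1.33 1.74] w 0.0442
[0.1474 0.5824 1.3401 0.0376 1.3282 1.7404] [-0.0052 -0.0033  0.0031 -0.003   0.001   0.0005]
[(674, 260, 36, 26, -3.4, [154.0, 177.0], 5959), (635, 225, 65, 41, -1.9, [253.0, 256.0], 11924)] [(639, 301, 74, 53, -3.4, [154.0, 177.0], 5959), (559, 229, 132, 84, -1.9, [253.0, 256.0], 11924)]
[(636, 231, 258, 148, 87.7, [285.0, 149.0], 28192), (591, 278, 17, 7, -24.9, [194.0, 230.0], 126), (566, 319, 35, 2, 88.8, [152.0, 255.0], 117)]
```

jog_arm:
  commands:
    - [0, 0, -1.5, 0]
    - [0, 0, -1.5, 0]
    - [0, 0, -1.5, 0]
    - [0, 0, -1.5, 0]
    - [0, 0, 0, 0]
    - [0, 0, 0, 0]

```text
clock: 19.48
eef_pos: [0.5596, 0.2264, 0.0621]
orientation: [-0.513, 0.54, -0.476, 0.467]
contact_force: [-0.0, 0.2, -2.7]
grip_width: 0.0448
```

```bash
python3 -c "
from h import *
go(.640,.231,.05,87.5)"
```

```text
t 19.48 tcp [0.5596 0.2264 0.0621] tool shift cm [-0.73  0.34  8.1 ]  turn 0.007 rad about tool y (jaw yaw -92.1) | tilt [-0.109  0.021 -0.994] q6 [0.16 0.44 1.53 0.04 1.28 1.76] w 0.0448
```

jog_arm:
  commands:
    - [0, -1.5, 0, 0]
    - [0, -1.5, 0, 0]
    - [0, -1.5, 0, 0]
    - [0, -1.5, 0, 0]
    - [0, 0, 0, 0]
    - [0, 0, 0, 0]

```text
clock: 20.23
eef_pos: [0.5692, 0.2249, 0.1278]
orientation: [-0.512, 0.54, -0.477, 0.469]
contact_force: [0.3, -0.9, -3.7]
grip_width: 0.0446
```

```bash
python3 -c "
from h import *
go(.640,.231,.05,87.5)"
```

```text
t 20.23 tcp [0.5692 0.2249 0.1278] tool shift cm [-0.74  7.01  7.83]  turn 0.006 rad about tool y (jaw yaw -92.1) | tilt [-0.105  0.021 -0.994] q6 [0.16 0.38 1.46 0.04 1.4  1.76] w 0.0446
```

jog_arm:
  commands:
    - [0, 3, 0, 0]
    - [0, 3, 0, 0]
    - [0, 0, 0, 0]
    - [0, 0, 0, 0]

```text
clock: 20.72
eef_pos: [0.5623, 0.2262, 0.0664]
orientation: [-0.512, 0.54, -0.477, 0.468]
contact_force: [0.6, -0.1, -1.0]
grip_width: 0.0445
```

```bash
python3 -c "
from h import *
go(.640,.231,.05,87.5)"
```

```text
t 20.73 tcp [0.5623 0.2262 0.0664] tool shift cm [-0.74  0.81  7.88]  turn 0.006 rad about tool y (jaw yaw -92.1) | tilt [-0.106  0.021 -0.994] q6 [0.16 0.44 1.52 0.04 1.29 1.76] w 0.0445
```

jog_arm:
  commands:
    - [-0.3, 0, 1.5, 0]
    - [-0.3, 0, 1.8, 0]
    - [0, 0, 1.8, 0]
    - [0, 0, 1.5, 0]
    - [0, 0, 0.6, 0]
    - [0, 0, 0, 0]

```text
clock: 21.48
eef_pos: [0.6408, 0.2305, 0.0671]
orientation: [-0.509, 0.538, -0.479, 0.472]
contact_force: [-1.2, 0.7, -1.9]
grip_width: 0.0447
```

```bash
python3 -c "
from h import *
go(.632,.231,-.02,87.5)"
```

```text
t 21.48 tcp [0.6408 0.2305 0.0671] tool shift cm [ 0.15  8.76 -0.03]  turn 0.007 rad about tool y (jaw yaw -92.1) | tilt [-0.096  0.023 -0.995] q6 [0.15 0.61 1.28 0.04 1.35 1.75] w 0.0447
```

jog_arm:
  commands:
    - [0, 1.5, 0, 0]
    - [0, 1.5, 0, 0]
    - [0, 1.5, 0, 0]
    - [0, 1.5, 0, 0]
    - [0, 1, 0, 0]
    - [0, 0, 0, 0]

```text
clock: 22.22
eef_pos: [0.6302, 0.2324, -0.0093]
orientation: [-0.511, 0.538, -0.478, 0.47]
contact_force: [-1.0, -0.1, -1.7]
grip_width: 0.0444
```

```bash
python3 -c "
from h import *
go(.632,.231,-.032,87.5)
c=cams.calibration('wrist');im=cams.grab_frame('wrist')
print(blobs(im,c,'green',.03))"
```

```text
t 22.23 tcp [ 0.6302  0.2324 -0.0093] tool shift cm [0.17 2.24 0.41]  turn 0.008 rad about tool y (jaw yaw -92.1) | tilt [-0.101  0.022 -0.995] q6 [0.15 0.68 1.33 0.04 1.23 1.75] w 0.0444
[(642, 300, 73, 55, -3.2, [128.0, 223.0], 8780), (618, 233, 89, 58, -1.8, [253.0, 256.0], 11982)]
```

jog_arm:
  commands:
    - [0, 0.8, 0.2, 0]
    - [0, 0.7, 0, 0]
    - [0, 0.6, 0, 0]
    - [0, 0.5, 0, 0]
    - [0, 0.4, 0, 0]
    - [0, 0.4, 0, 0]
    - [0, 0, 0, 0]

```text
clock: 23.15
eef_pos: [0.6331, 0.2335, -0.0315]
orientation: [-0.51, 0.536, -0.479, 0.472]
contact_force: [-2.1, 0.3, -3.2]
grip_width: 0.0447
```

```bash
python3 -c "
from h import *
go(.632,.231,-.032,87.5)"
```

```text
t 23.15 tcp [ 0.6331  0.2335 -0.0315] tool shift cm [ 0.25  0.05 -0.1 ]  turn 0.009 rad about tool y (jaw yaw -92.0) | tilt [-0.095  0.021 -0.995] q6 [0.16 0.71 1.33 0.04 1.19 1.75] w 0.0447
```

jog_arm:
  commands:
    - [0, 0, -0.7, 0]
    - [0, 0, -0.7, 0]
    - [0, 0.1, -0.7, 0]
    - [0, 0.1, -0.7, 0]
    - [0, 0.1, -0.7, 0]
    - [0, 0, 0, 0]

```text
clock: 23.9
eef_pos: [0.614, 0.2342, -0.0275]
orientation: [-0.498, 0.528, -0.49, 0.483]
contact_force: [-1.2, -0.1, -2.8]
grip_width: 0.0447
```

```bash
python3 -c "
from h import *
go(.632,.231,-.032,87.5);o,p,R=tool();print(o['contact_force'])"
```

```text
t 23.9 tcp [ 0.614   0.2342 -0.0275] tool shift cm [0.26 0.35 1.83]  turn 0.007 rad about tool y (jaw yaw -92.1) | tilt [-0.053  0.023 -0.998] q6 [0.16 0.63 1.44 0.04 1.12 1.75] w 0.0447
[-1.17556561 -0.11965552 -2.76619087]
```

jog_arm:
  commands:
    - [0, 0, -0.8, 0]
    - [0, 0, -0.8, 0]
    - [0, 0.2, -0.8, 0]
    - [0, 0.2, -0.7, 0]
    - [0, 0.2, 0, 0]
    - [0, 0, 0, 0]

```text
clock: 24.65
eef_pos: [0.6164, 0.234, -0.0211]
orientation: [-0.477, 0.51, -0.508, 0.504]
contact_force: [2.8, 0.5, -2.2]
grip_width: 0.0447
```

```bash
python3 -c "
from h import *
go(.632,.231,-.032,87.5);o,p,R=tool();print(o['contact_force'])"
```

```text
t 24.65 tcp [ 0.6164  0.234  -0.0211] tool shift cm [0.27 1.12 1.55]  turn 0.006 rad about tool y (jaw yaw -92.2) | tilt [ 0.025  0.028 -0.999] q6 [0.17 0.57 1.52 0.03 1.02 1.76] w 0.0447
[ 2.76438668  0.51849373 -2.19151757]
```

jog_arm:
  commands:
    - [0, 0, 0.3, 0]
    - [0, 0, 0, 0]
    - [0, 0, 0, 0]
    - [0, 0, 0, 0]
    - [0, 0, 0, 0]
  claw: 5.8

```text
clock: 25.28
eef_pos: [0.6174, 0.2344, -0.0216]
orientation: [-0.478, 0.511, -0.507, 0.503]
contact_force: [-0.3, 0.3, 0.5]
grip_width: 0.058
```

jog_arm:
  commands:
    - [0, -1, 0, 0]
    - [0, -2, 0, 0]
    - [0, -2.5, 0, 0]
    - [0, -2.5, 0, 0]
    - [0, -2, 0, 0]
    - [0, -1, 0, 0]
    - [0, 0, 0, 0]

```text
clock: 26.15
eef_pos: [0.6167, 0.2315, 0.0991]
orientation: [-0.477, 0.51, -0.508, 0.504]
contact_force: [-0.2, 0.3, -0.3]
grip_width: 0.058
```

```bash
python3 -c "
from h import *
go(.496,-.285,.08,85)
c=cams.calibration('wrist');im=cams.grab_frame('wrist')
print(blobs(im,c,'green',.03))"
```

```text
t 26.15 tcp [0.6167 0.2315 0.0991] tool shift cm [ 52.09   0.1  -10.17]  turn 0.050 rad about tool y (jaw yaw -92.1) | tilt [ 0.027  0.029 -0.999] q6 [0.16 0.42 1.47 0.03 1.22 1.76] w 0.058
[(638, 302, 72, 51, -3.5, [180.0, 170.0], 4030), (617, 234, 72, 47, -2.5, [253.0, 190.0], 3617)]
```

jog_arm:
  commands:
    - [2, 0, -1.5, 0.02]
    - [3, 0, -1.5, 0.02]
    - [3.5, 0, -1.5, 0.01]
    - [3.5, 0, -1.5, 0]
    - [3.5, 0, -1.5, 0]
    - [3.5, 0, -1.5, 0]
    - [3.5, 0, -1, 0]
    - [3.5, 0, 0, 0]

```text
clock: 27.2
eef_pos: [0.4849, -0.0246, 0.0779]
orientation: [-0.469, 0.527, -0.515, 0.488]
contact_force: [0.3, -0.0, -0.2]
grip_width: 0.0582
```

jog_arm:
  commands:
    - [3.5, 0, 0, 0]
    - [3.5, 0, 0, 0]
    - [3.5, 0, 0, 0]
    - [3.5, 0, 0, 0]
    - [3.5, 0, 0, 0]
    - [3, 0, 0, 0]
    - [2, 0, 0, 0]
    - [1, 0, 0, 0]

```text
clock: 28.2
eef_pos: [0.457, -0.2635, 0.0608]
orientation: [-0.469, 0.533, -0.509, 0.486]
contact_force: [0.8, 0.1, -0.5]
grip_width: 0.0579
```

```bash
python3 -c "
from h import *
go(.496,-.285,.06,85)
c=cams.calibration('wrist');im=cams.grab_frame('wrist')
print(blobs(im,c,'green',.038))"
```

```text
t 28.2 tcp [ 0.457  -0.2635  0.0608] tool shift cm [ 1.8  -0.03  4.07]  turn -0.000 rad about tool y (jaw yaw -95.0) | tilt [-0.005  0.04  -0.999] q6 [-0.77  0.2   1.82  0.03  1.15  0.88] w 0.0579
[(495, -286, 71, 47, -5.4, [281.0, 152.0], 6073)]
```

jog_arm:
  commands:
    - [0.9, 0, 1.5, 0]
    - [0.8, 0, 1.5, 0]
    - [0, 0, 0.9, 0]
    - [0, 0, 0, 0]
    - [0, 0, 0, 0]
  claw: 6.4

```text
clock: 28.88
eef_pos: [0.4948, -0.2806, 0.0585]
orientation: [-0.47, 0.534, -0.507, 0.487]
contact_force: [-0.3, -0.6, -0.0]
grip_width: 0.0641
```

```bash
python3 -c "
from h import *
go(.495,-.284,-.0245,85)"
```

```text
t 28.88 tcp [ 0.4948 -0.2806  0.0585] tool shift cm [0.69 8.28 0.14]  turn 0.002 rad about tool y (jaw yaw -94.9) | tilt [-0.008  0.043 -0.999] q6 [-0.74  0.31  1.7   0.03  1.17  0.9 ] w 0.0641
```

jog_arm:
  commands:
    - [0.6, 1.5, 0.1, 0]
    - [0, 2, 0, 0]
    - [0, 2, 0, 0]
    - [0, 0, 0, 0]

```text
clock: 29.38
eef_pos: [0.4929, -0.2838, -0.0009]
orientation: [-0.47, 0.535, -0.507, 0.486]
contact_force: [0.3, 1.7, -0.4]
grip_width: 0.0638
```

```bash
python3 -c "
from h import *
go(.495,-.284,-.0245,85)
c=cams.calibration('wrist');im=cams.grab_frame('wrist')
print(blobs(im,c,'green',.038))"
```

```text
t 29.38 tcp [ 0.4929 -0.2838 -0.0009] tool shift cm [0.1  2.35 0.24]  turn 0.002 rad about tool y (jaw yaw -94.9) | tilt [-0.01   0.045 -0.999] q6 [-0.75  0.39  1.72  0.03  1.06  0.89] w 0.0638
[(495, -285, 71, 47, -5.2, [254.0, 232.0], 9479)]
```

jog_arm:
  commands:
    - [0, 0.8, 0.1, 0]
    - [0, 0.8, 0.1, 0]
    - [0, 0.6, 0, 0]
    - [0, 0, 0, 0]

```text
clock: 29.92
eef_pos: [0.4966, -0.2849, -0.0217]
orientation: [-0.47, 0.533, -0.508, 0.486]
contact_force: [0.1, 0.1, 0.3]
grip_width: 0.064
```

jog_arm:
  commands:
    - [0, 0, 0, 0]
    - [0, 0, 0, 0]
    - [0, 0, 0, 0]
    - [0, 0, 0, 0]
  claw: 3.5

```text
clock: 30.42
eef_pos: [0.4969, -0.2846, -0.0209]
orientation: [-0.47, 0.533, -0.508, 0.487]
contact_force: [0.0, 0.6, 0.5]
grip_width: 0.0442
```

jog_arm:
  commands:
    - [0, -1, 0, 0]
    - [0, -2, 0, 0]
    - [0, -2.5, 0, 0]
    - [0, -2.5, 0, 0]
    - [0, -2, 0, 0]
    - [0, -0.5, 0, 0]
    - [0, 0, 0, 0]

```text
clock: 31.3
eef_pos: [0.4926, -0.2867, 0.0837]
orientation: [-0.471, 0.537, -0.504, 0.485]
contact_force: [-0.7, -0.6, -2.4]
grip_width: 0.0444
```

```bash
python3 -c "
from h import *
go(.630,.158,.08,87.5)"
```

```text
t 31.3 tcp [ 0.4926 -0.2867  0.0837] tool shift cm [-45.42   2.26   9.94]  turn -0.042 rad about tool y (jaw yaw -94.9) | tilt [-0.017  0.048 -0.999] q6 [-0.75  0.28  1.67  0.02  1.23  0.89] w 0.0444
```

jog_arm:
  commands:
    - [-2, 0, 0, -0.02]
    - [-3, 0, 0, -0.02]
    - [-3.5, 0, 0, 0]
    - [-3.5, 0, 0, 0]
    - [-3.5, 0, 0, 0]
    - [-3.5, 0, 0, 0]
    - [-3.5, 0, 0, 0]
    - [-3.5, 0, 1, 0]

```text
clock: 32.3
eef_pos: [0.5081, -0.011, 0.0891]
orientation: [-0.483, 0.532, -0.488, 0.496]
contact_force: [1.0, 0.1, -2.1]
grip_width: 0.0444
```

jog_arm:
  commands:
    - [-3.5, 0, 1.5, 0]
    - [-3.5, 0, 1.5, 0]
    - [-3.5, 0, 1.5, 0]
    - [-3.5, 0, 1.5, 0]
    - [-2, 0, 1.5, 0]
    - [-1, 0, 1, 0]
    - [0, 0, 0, 0]

```text
clock: 33.17
eef_pos: [0.5913, 0.1717, 0.0881]
orientation: [-0.49, 0.533, -0.48, 0.496]
contact_force: [0.4, -0.3, -2.6]
grip_width: 0.0444
```

```bash
python3 -c "
from h import *
go(.630,.158,.05,87.5)
c=cams.calibration('wrist');im=cams.grab_frame('wrist')
print(blobs(im,c,'green',.03))
print(blobs(im,c,'blue',.022))"
```

```text
t 33.17 tcp [0.5913 0.1717 0.0881] tool shift cm [1.48 3.54 4.08]  turn 0.014 rad about tool y (jaw yaw -91.7) | tilt [-0.046  0.06  -0.997] q6 [0.05 0.38 1.54 0.07 1.26 1.63] w 0.0444
[(638, 299, 72, 58, -3.6, [111.0, 138.0], 5101), (549, 195, 208, 128, -0.8, [237.0, 234.0], 14930)]
[(635, 231, 258, 148, 87.8, [214.0, 113.0], 20057)]
```

jog_arm:
  commands:
    - [0.6, 1, 1.2, 0.01]
    - [0.6, 1.5, 1.4, 0]
    - [0, 1.5, 1.2, 0]
    - [0, 1.5, 0, 0]
    - [0, 1.5, 0, 0]
    - [0, 1, 0, 0]
    - [0, 0, 0, 0]

```text
clock: 34.1
eef_pos: [0.6223, 0.1586, -0.0021]
orientation: [-0.488, 0.538, -0.482, 0.49]
contact_force: [0.5, 0.7, -2.3]
grip_width: 0.0448
```

```bash
python3 -c "
from h import *
go(.628,.160,-.03,87.5)"
```

```text
t 34.1 tcp [ 0.6223  0.1586 -0.0021] tool shift cm [-0.01  2.76  0.72]  turn -0.001 rad about tool y (jaw yaw -92.6) | tilt [-0.053  0.059 -0.997] q6 [0.03 0.56 1.49 0.07 1.14 1.61] w 0.0448
```

jog_arm:
  commands:
    - [0, 1, 0.4, 0]
    - [0, 0.8, 0.3, 0]
    - [0, 0.7, 0, 0]
    - [0, 0.6, 0, 0]
    - [0, 0.6, 0, 0]
    - [0, 0.6, 0, 0]
    - [0, 0.6, 0, 0]
    - [0, 0, 0, 0]

```text
clock: 35.1
eef_pos: [0.6345, 0.1608, -0.0271]
orientation: [-0.489, 0.534, -0.484, 0.492]
contact_force: [-0.9, -0.0, -3.2]
grip_width: 0.0443
```

```bash
python3 -c "
from h import *
go(.628,.160,-.03,87.5)"
```

```text
t 35.1 tcp [ 0.6345  0.1608 -0.0271] tool shift cm [ 0.12  0.32 -0.63]  turn 0.005 rad about tool y (jaw yaw -92.2) | tilt [-0.046  0.054 -0.998] q6 [0.03 0.62 1.46 0.06 1.11 1.61] w 0.0443
```

jog_arm:
  commands:
    - [0, 0, -1, 0]
    - [0, 0, -1, 0]
    - [0, 0.1, -0.8, 0]
    - [0, 0.1, -0.8, 0]
    - [0, 0.1, -0.8, 0]
    - [0, 0.1, -0.7, 0]
    - [0, 0, 0, 0]

```text
clock: 35.98
eef_pos: [0.6167, 0.1612, -0.0179]
orientation: [-0.467, 0.514, -0.505, 0.512]
contact_force: [-0.7, -0.2, -1.9]
grip_width: 0.0448
```

```bash
python3 -c "
from h import *
go(.628,.160,-.03,87.5)"
```

```text
t 35.98 tcp [ 0.6167  0.1612 -0.0179] tool shift cm [0.14 1.25 1.09]  turn 0.005 rad about tool y (jaw yaw -92.2) | tilt [ 0.038  0.054 -0.998] q6 [0.04 0.51 1.6  0.06 0.99 1.61] w 0.0448
```

jog_arm:
  commands:
    - [0, 0, 0.3, 0]
    - [0, 0, 0, 0]
    - [0, 0, 0, 0]
    - [0, 0, 0, 0]
    - [0, 0, 0, 0]
  claw: 5.8

```text
clock: 36.6
eef_pos: [0.6177, 0.1615, -0.0187]
orientation: [-0.468, 0.515, -0.504, 0.512]
contact_force: [0.2, -0.8, 0.4]
grip_width: 0.0582
```

jog_arm:
  commands:
    - [0, -1, 0, 0]
    - [0, -2, 0, 0]
    - [0, -2.5, 0, 0]
    - [0, -2.5, 0, 0]
    - [0, -2, 0, 0]
    - [0, -1, 0, 0]
    - [0, 0, 0, 0]

```text
clock: 37.48
eef_pos: [0.616, 0.1551, 0.103]
orientation: [-0.466, 0.513, -0.506, 0.514]
contact_force: [0.1, -0.4, -0.5]
grip_width: 0.058
```

```bash
python3 -c "
from h import *
go(.60,.06,.09,87.5)
c=cams.calibration('wrist');im=cams.grab_frame('wrist')
cv2.imwrite('pics/w4.png',im[:,:,::-1])
print(blobs(im,c,'green',.03),blobs(im,c,'orange',.026))
c=cams.calibration('top');im=cams.grab_frame('top')
print(blobs(im,c,'green',.03),blobs(im,c,'orange',.026))"
```

```text
t 37.48 tcp [0.616  0.1551 0.103 ] tool shift cm [ 9.62  0.71 -1.26]  turn 0.005 rad about tool y (jaw yaw -92.2) | tilt [ 0.042  0.054 -0.998] q6 [0.03 0.34 1.56 0.06 1.2  1.62] w 0.058
[(639, 304, 72, 49, -3.4, [105.0, 172.0], 3487), (617, 232, 72, 52, -2.7, [179.0, 191.0], 3529), (614, 160, 72, 46, -2.4, [253.0, 192.0], 3463)] [(763, 129, 56, 32, 86.6, [282.0, 17.0], 2169)]
[(640, 305, 70, 47, -1.4, [165.0, 155.0], 441), (605, 225, 42, 22, -1.1, [194.0, 167.0], 137), (596, 161, 44, 28, 88.7, [217.0, 170.0], 161)] [(782, 130, 50, 40, 88.7, [227.0, 104.0], 237)]
```

View pics/w4.png

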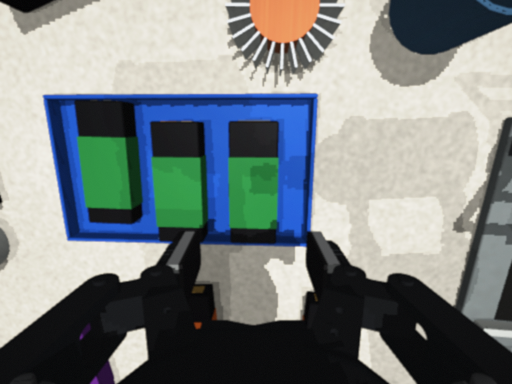

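jog_arm:
  commands:
    - [2.5, 0, 0, 0]
    - [3, 0, 0, 0]
    - [2.5, 0, 0, 0]
    - [0.6, 0, 0, 0]
    - [0, 0, 0, 0]
  claw: 0

```text
clock: 38.2
eef_pos: [0.6077, 0.0686, 0.0905]
orientation: [-0.469, 0.516, -0.502, 0.511]
contact_force: [-0.3, 0.1, 0.0]
grip_width: -0.0004
```

```bash
python3 -c "
from h import *
go(.61,.07,-.022,87.5)"
```

```text
t 38.2 tcp [0.6077 0.0686 0.0905] tool shift cm [ 0.49 11.24 -0.08]  turn 0.006 rad about tool y (jaw yaw -92.2) | tilt [ 0.029  0.056 -0.998] q6 [-0.12  0.32  1.62  0.06  1.18  1.47] w -0.0004
```

jog_arm:
  commands:
    - [0, 2, 0, 0]
    - [0, 3, 0, 0]
    - [0, 3, 0, 0]
    - [0, 2.5, 0, 0]
    - [0, 0.6, 0, 0]
    - [0, 0, 0, 0]

```text
clock: 38.95
eef_pos: [0.6079, 0.0808, -0.0297]
orientation: [-0.471, 0.517, -0.499, 0.512]
contact_force: [-0.5, 0.6, -0.9]
grip_width: -0.0003
```

jog_arm:
  commands:
    - [-0.8, 0, 0, 0]
    - [-0.8, 0, 0, 0]
    - [-0.8, 0, 0, 0]
    - [-0.8, 0, 0, 0]
    - [-0.8, 0, 0, 0]
    - [0, 0, 0, 0]

```text
clock: 39.7
eef_pos: [0.6094, 0.0881, -0.0269]
orientation: [0.489, -0.501, 0.511, -0.499]
contact_force: [0.6, 0.3, 0.0]
grip_width: 0.0003
```

```bash
python3 -c "
from h import *
go(.61,.07,-.022,87.5)"
```

```text
t 39.7 tcp [ 0.6094  0.0881 -0.0269] tool shift cm [ 1.8  -0.49  0.12]  turn 0.020 rad about tool y (jaw yaw -91.4) | tilt [ 0.02   0.001 -1.   ] q6 [-0.05  0.5   1.64  0.    0.98  1.54] w 0.0003
```

jog_arm:
  commands:
    - [1, 0, 0, 0]
    - [0, -2.5, -0.5, 0.05]
    - [0, -3.5, -2, 0.06]
    - [0, -3.5, -3, 0]
    - [0, -1, -3, 0]
    - [0, 0, -3.5, 0]
    - [0, 0, -3, 0]
    - [0, 0, -2, 0]
  claw: 6.4

```text
clock: 40.7
eef_pos: [0.4404, 0.1018, 0.0845]
orientation: [0.453, -0.525, 0.54, -0.476]
contact_force: [0.0, -0.1, -0.2]
grip_width: 0.0638
```

```bash
python3 -c "
from h import *
go(.423,.09,.05,84.2)
c=cams.calibration('wrist');im=cams.grab_frame('wrist')
print(blobs(im,c,'orange',.026))"
```

```text
t 40.7 tcp [0.4404 0.1018 0.0845] tool shift cm [ 1.44  3.37 -1.69]  turn -0.034 rad about tool y (jaw yaw -97.8) | tilt [ 0.038  0.005 -0.999] q6 [-0.05 -0.09  2.07  0.01  1.12  1.66] w 0.0638
[(431, 236, 71, 47, 0.9, [114.0, 222.0], 3577), (403, 68, 71, 47, -6.9, [294.0, 226.0], 3251)]
```

jog_arm:
  commands:
    - [1.5, 1, -1.8, -0.02]
    - [1.5, 1, -1.5, 0]
    - [0, 1, 0, 0]
    - [0, 0, 0, 0]
    - [0, 0, 0, 0]

```text
clock: 41.38
eef_pos: [0.4069, 0.0777, 0.0553]
orientation: [0.457, -0.518, 0.536, -0.485]
contact_force: [-0.0, 0.6, -0.6]
grip_width: 0.0642
```

```bash
python3 -c "
from h import *
c=cams.calibration('wrist');im=cams.grab_frame('wrist')
b=blobs(im,c,'orange',.026);print(b)
go(.403,.068,-.034,83.1)"
```

```text
[(433, 236, 70, 47, 0.9, [56.0, 193.0], 4885), (405, 68, 69, 47, -6.3, [267.0, 204.0], 4774)]
t 41.42 tcp [0.4069 0.0777 0.0552] tool shift cm [ 1.12  8.89 -0.68]  turn 0.008 rad about tool y (jaw yaw -96.4) | tilt [ 0.046  0.007 -0.999] q6 [-0.12 -0.16  2.2   0.01  1.05  1.56] w 0.064
```

jog_arm:
  commands:
    - [0.9, 1.5, -0.3, 0.008]
    - [0.1, 2, 0, 0]
    - [0, 2, 0, 0]
    - [0, 0, 0, 0]

```text
clock: 41.92
eef_pos: [0.4054, 0.0673, -0.003]
orientation: [0.455, -0.52, 0.538, -0.483]
contact_force: [0.2, -0.4, -0.9]
grip_width: 0.0639
```

```bash
python3 -c "
from h import *
go(.406,.068,-.034,83.4)"
```

```text
t 41.92 tcp [ 0.4054  0.0673 -0.003 ] tool shift cm [-0.04  3.1  -0.09]  turn -0.005 rad about tool y (jaw yaw -96.9) | tilt [ 0.046  0.007 -0.999] q6 [-0.14 -0.05  2.24  0.02  0.9   1.54] w 0.0639
```

jog_arm:
  commands:
    - [0, 1.2, 0, 0]
    - [0, 1, 0, 0]
    - [0, 0.8, 0, 0]
    - [0, 0, 0, 0]

```text
clock: 42.42
eef_pos: [0.4078, 0.0671, -0.0341]
orientation: [0.455, -0.52, 0.539, -0.483]
contact_force: [-1.5, 0.7, -0.6]
grip_width: 0.0639
```

jog_arm:
  commands:
    - [0, 0, 0, 0]
    - [0, 0, 0, 0]
    - [0, 0, 0, 0]
    - [0, 0, 0, 0]
  claw: 3.5
  squeeze: 90

```text
clock: 42.92
eef_pos: [0.4085, 0.0671, -0.0334]
orientation: [0.454, -0.519, 0.539, -0.483]
contact_force: [0.1, -0.6, -1.8]
grip_width: 0.0439
```

jog_arm:
  commands:
    - [0, -1, 0, 0]
    - [0, -2, 0, 0]
    - [0, -2.5, 0, 0]
    - [0, -2.5, 0, 0]
    - [0, -2, 0, 0]
    - [0, -1, 0, 0]
    - [0, 0, 0, 0]

```text
clock: 43.8
eef_pos: [0.4013, 0.0667, 0.0815]
orientation: [0.454, -0.519, 0.539, -0.483]
contact_force: [-0.4, -0.8, -2.4]
grip_width: 0.0444
```

```bash
python3 -c "
from h import *
go(.475,-.124,.05,85)"
```

```text
t 43.8 tcp [0.4013 0.0667 0.0815] tool shift cm [18.08  3.38  9.46]  turn -0.033 rad about tool y (jaw yaw -96.9) | tilt [ 0.048  0.006 -0.999] q6 [-0.15 -0.23  2.2   0.01  1.12  1.54] w 0.0444
```

jog_arm:
  commands:
    - [2, 0, 0, -0.033]
    - [3.5, 0, 0, 0]
    - [3.5, 0, 1, 0]
    - [3.5, 0, 1.5, 0]
    - [3.5, 0, 1.5, 0]
    - [3.5, 0, 1.5, 0]
    - [3, 0, 1, 0]
    - [2, 0, 0.5, 0]

```text
clock: 44.8
eef_pos: [0.4447, -0.1871, 0.0727]
orientation: [0.466, -0.516, 0.525, -0.491]
contact_force: [-0.2, 0.6, -3.4]
grip_width: 0.0442
```

```bash
python3 -c "
from h import *
go(.485,-.203,.07,85)"
```

```text
t 44.8 tcp [ 0.4447 -0.1871  0.0727] tool shift cm [1.26 0.39 4.14]  turn 0.004 rad about tool y (jaw yaw -94.8) | tilt [ 0.036  0.014 -0.999] q6 [-0.67  0.02  1.99  0.04  1.11  0.96] w 0.0442
```

jog_arm:
  commands:
    - [0.5, 0, 1.4, 0]
    - [0.4, 0, 1.4, 0]
    - [0, 0, 1, 0]
    - [0, 0, 0, 0]
    - [0, 0, 0, 0]

```text
clock: 45.42
eef_pos: [0.4802, -0.1984, 0.0703]
orientation: [0.466, -0.519, 0.523, -0.49]
contact_force: [0.1, 0.9, -1.7]
grip_width: 0.0441
```

```bash
python3 -c "
from h import *
go(.485,-.203,-.0015,85)
c=cams.calibration('wrist');im=cams.grab_frame('wrist')
o,p,R=tool();print(blobs(im,c,'orange',p[2]+.0335+.026),blobs(im,c,'yellow',.052))"
```

```text
t 45.42 tcp [ 0.4802 -0.1984  0.0703] tool shift cm [0.57 7.18 0.32]  turn 0.002 rad about tool y (jaw yaw -94.9) | tilt [ 0.029  0.019 -0.999] q6 [-0.65  0.13  1.88  0.04  1.12  0.99] w 0.0441
[(494, -200, 47, 39, 86.3, [252.0, 226.0], 6785), (456, -197, 47, 28, 86.2, [254.0, 299.0], 3696)] [(558, -314, 126, 31, -82.4, [420.0, 83.0], 5629), (569, -134, 65, 20, 85.0, [151.0, 94.0], 2670), (562, -211, 61, 20, 85.0, [264.0, 95.0], 2650)]
```

jog_arm:
  commands:
    - [0.5, 1.5, 0.1, 0]
    - [0, 2, 0, 0]
    - [0, 1.8, 0, 0]
    - [0, 1, 0, 0]
    - [0, 0, 0, 0]

```text
clock: 46.1
eef_pos: [0.4808, -0.2023, 0.0025]
orientation: [0.466, -0.519, 0.522, -0.49]
contact_force: [-0.7, -0.2, -2.2]
grip_width: 0.044
```

```bash
python3 -c "
from h import *
go(.483,-.203,-.0015,85)"
```

```text
t 46.1 tcp [ 0.4808 -0.2023  0.0025] tool shift cm [0.06 0.4  0.21]  turn 0.002 rad about tool y (jaw yaw -94.9) | tilt [ 0.028  0.02  -0.999] q6 [-0.65  0.25  1.91  0.04  0.98  0.98] w 0.044
```

jog_arm:
  commands:
    - [0, 0.4, 0.5, 0]
    - [0, 0, 0.9, 0]
    - [0, 0, 0.9, 0]
    - [0, 0, 0.8, 0]
    - [0, 0, 0, 0]

```text
clock: 46.72
eef_pos: [0.508, -0.2048, -0.0013]
orientation: [-0.469, 0.523, -0.518, 0.487]
contact_force: [-8.9, -0.3, 1.5]
grip_width: 0.0446
```

```bash
python3 -c "
from h import *
go(.511,-.205,-.001,85)
c=cams.calibration('wrist');im=cams.grab_frame('wrist')
o,p,R=tool();print(o['contact_force'],blobs(im,c,'orange',p[2]+.0335+.026),blobs(im,c,'yellow',.052))
cv2.imwrite('pics/w5.png',im[:,:,::-1])"
```

```text
t 46.73 tcp [ 0.508  -0.2048 -0.0013] tool shift cm [-0.   -0.02  0.31]  turn 0.002 rad about tool y (jaw yaw -94.9) | tilt [ 0.014  0.022 -1.   ] q6 [-0.62  0.32  1.82  0.03  1.    1.02] w 0.0446
[-8.54096605 -0.02496817  1.28829457] [(506, -205, 71, 47, -4.4, [253.0, 254.0], 11939)] [(584, -214, 62, 20, 84.9, [250.0, 98.0], 5119), (556, -290, 73, 34, -82.5, [438.0, 140.0], 7007), (570, -137, 72, 20, 85.2, [94.0, 142.0], 5830)]
```

View pics/w5.png

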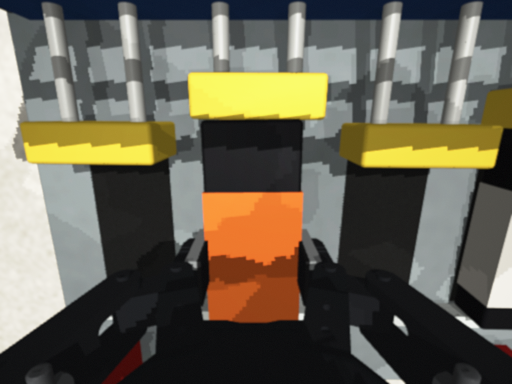

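jog_arm:
  commands:
    - [0, 0, 0.4, 0]
    - [0, 0.5, 0.2, 0]
    - [0, 0.5, 0.1, 0]
    - [0, 0.5, 0.1, 0]
    - [0, 0.4, 0, 0]
    - [0, 0, 0, 0]

```text
clock: 47.52
eef_pos: [0.509, -0.2039, -0.0195]
orientation: [-0.474, 0.529, -0.512, 0.483]
contact_force: [-5.5, 1.3, 2.0]
grip_width: 0.044
```

```bash
python3 -c "
from h import *
go(.508,-.205,-.0215,85)
o,p,R=tool();print(o['contact_force'])"
```

```text
t 47.52 tcp [ 0.509  -0.2039 -0.0195] tool shift cm [ 0.12  0.19 -0.09]  turn 0.003 rad about tool y (jaw yaw -94.8) | tilt [-0.008  0.027 -1.   ] q6 [-0.61  0.37  1.8   0.02  0.99  1.03] w 0.044
[-5.48540205  1.33129774  2.00618904]
```

jog_arm:
  commands:
    - [0, 0.2, 0, 0]
    - [0, 0, 0, 0]
    - [0, 0, 0, 0]
    - [0, 0, 0, 0]
    - [0, 0, 0, 0]
  claw: 5.8

```text
clock: 48.15
eef_pos: [0.5131, -0.2057, -0.019]
orientation: [-0.473, 0.527, -0.514, 0.484]
contact_force: [0.2, 0.1, 0.3]
grip_width: 0.0577
```

jog_arm:
  commands:
    - [0, -1, 0, 0]
    - [0, -2, 0, 0]
    - [0, -2.5, 0, 0]
    - [0, -2.5, 0, 0]
    - [0, -2, 0, 0]
    - [0, -1, 0, 0]
    - [0, 0, 0, 0]

```text
clock: 49.02
eef_pos: [0.5136, -0.2086, 0.0977]
orientation: [-0.473, 0.526, -0.515, 0.484]
contact_force: [-0.4, 0.7, -0.2]
grip_width: 0.058
```

```bash
python3 -c "
from h import *
go(.432,.236,.07,90.9)
c=cams.calibration('wrist');im=cams.grab_frame('wrist')
print(blobs(im,c,'orange',.038),blobs(im,c,'yellow',.052),blobs(im,c,'white',.038)[-8:])
cv2.imwrite('pics/w6.png',im[:,:,::-1])
c=cams.calibration('top');im=cams.grab_frame('top')
print(blobs(im,c,'orange',.026))"
```

```text
t 49.02 tcp [ 0.5136 -0.2086  0.0977] tool shift cm [-43.56   3.75 -11.84]  turn -0.099 rad about tool y (jaw yaw -94.8) | tilt [ 0.001  0.022 -1.   ] q6 [-0.62  0.2   1.74  0.02  1.21  1.03] w 0.058
[(503, -203, 71, 48, -5.0, [250.0, 202.0], 3735)] [(581, -213, 62, 19, 85.2, [254.0, 116.0], 1978), (566, -371, 62, 20, 85.2, [456.0, 118.0], 2052), (570, -134, 65, 21, 85.3, [158.0, 138.0], 1898), (556, -291, 62, 21, 85.3, [351.0, 140.0], 1964)] [(577, -275, 19, 5, -0.6, [328.0, 115.0], 150), (574, -311, 19, 5, -5.2, [371.0, 115.0], 158), (488, -367, 71, 48, -5.1, [430.0, 205.0], 3901), (386, -156, 52, 36, 86.2, [211.0, 309.0], 956), (383, -231, 60, 34, 80.8, [290.0, 311.0], 1144), (313, -329, 98, 35, 31.4, [382.0, 358.0], 1614), (332, -41, 102, 23, -40.6, [114.0, 361.0], 600), (343, -69, 24, 11, -10.9, [143.0, 352.0], 138)]
[(775, 130, 50, 48, 88.7, [227.0, 105.0], 280), (494, -204, 44, 42, 87.7, [349.0, 203.0], 230), (435, 235, 69, 46, -0.9, [191.0, 229.0], 443)]
```

View pics/w6.png

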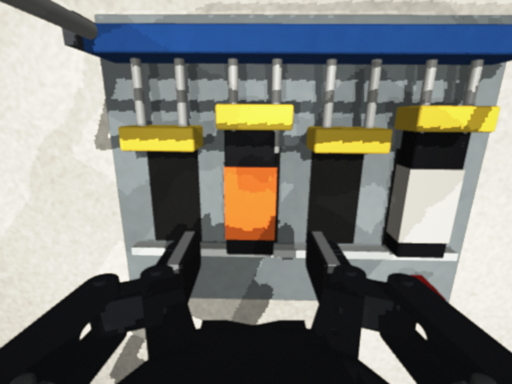

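jog_arm:
  commands:
    - [-2, 0, -1.5, -0.03]
    - [-3.5, 0, -2, -0.05]
    - [-3.5, 0, -2, 0]
    - [-3.5, 0, -2, 0]
    - [-3.5, 0, -1.5, 0]
    - [-3.5, 0, -1, 0]
    - [-3.5, 0, 0, 0]
    - [-3.5, 0, 0, 0]
  claw: 6.4

```text
clock: 50.12
eef_pos: [0.4077, 0.0673, 0.0953]
orientation: [-0.495, 0.513, -0.49, 0.502]
contact_force: [0.6, 0.0, 0.4]
grip_width: 0.0643
```

jog_arm:
  commands:
    - [-3.5, 0, 0, 0]
    - [-3.5, 0, 0, 0]
    - [-3, 0, 0, 0]
    - [-2, 0, 0, 0]
    - [-1, 0, 0, 0]
    - [0, 0, 0, 0]

```text
clock: 50.88
eef_pos: [0.403, 0.2028, 0.0936]
orientation: [-0.499, 0.514, -0.487, 0.5]
contact_force: [0.5, 0.5, 0.9]
grip_width: 0.0642
```

```bash
python3 -c "
from h import *
c=cams.calibration('wrist');im=cams.grab_frame('wrist')
print(blobs(im,c,'orange',.026))
go(.432,.236,.02,90)"
```

```text
[(433, 235, 70, 47, 0.8, [220.0, 155.0], 3996)]
t 50.92 tcp [0.4029 0.2025 0.0935] tool shift cm [-3.16  7.37  3.09]  turn -0.004 rad about tool y (jaw yaw -90.2) | tilt [-0.026  0.028 -0.999] q6 [ 0.17 -0.06  2.02  0.03  1.19  1.73] w 0.0646
```

jog_arm:
  commands:
    - [-1.5, 1, 1.5, -0.01]
    - [-1.5, 2, 1.5, 0]
    - [0, 2, 0, 0]
    - [0, 1.5, 0, 0]
    - [0, 0, 0, 0]

```text
clock: 51.55
eef_pos: [0.4333, 0.2311, 0.0266]
orientation: [-0.5, 0.513, -0.486, 0.501]
contact_force: [-0.2, -0.6, 0.5]
grip_width: 0.064
```

```bash
python3 -c "
from h import *
c=cams.calibration('wrist');im=cams.grab_frame('wrist')
print(blobs(im,c,'orange',.026))
go(.432,.236,-.034,90.4)"
```

```text
[(434, 236, 69, 47, 0.4, [250.0, 202.0], 4603)]
t 51.6 tcp [0.434  0.2313 0.0274] tool shift cm [-0.3   6.15 -0.05]  turn -0.006 rad about tool y (jaw yaw -89.9) | tilt [-0.024  0.028 -0.999] q6 [0.22 0.15 1.96 0.04 1.05 1.77] w 0.0637
```

jog_arm:
  commands:
    - [-0.3, 1.5, 0.1, 0]
    - [0, 1.5, 0, 0]
    - [0, 1.5, 0, 0]
    - [0, 0.8, 0, 0]
    - [0, 0.6, 0, 0]
    - [0, 0, 0, 0]

```text
clock: 52.35
eef_pos: [0.4344, 0.2362, -0.0346]
orientation: [-0.499, 0.512, -0.487, 0.502]
contact_force: [0.3, 0.6, 0.0]
grip_width: 0.0643
```

jog_arm:
  commands:
    - [0, 0, 0, 0]
    - [0, 0, 0, 0]
    - [0, 0, 0, 0]
    - [0, 0, 0, 0]
  claw: 3.5

```text
clock: 52.85
eef_pos: [0.4353, 0.2364, -0.0336]
orientation: [-0.498, 0.512, -0.488, 0.502]
contact_force: [0.1, 0.8, -2.6]
grip_width: 0.0443
```

jog_arm:
  commands:
    - [0, -1, 0, 0]
    - [0, -2, 0, 0]
    - [0, -2.5, 0, 0]
    - [0, -2.5, 0, 0]
    - [0, -2, 0, 0]
    - [0, -1, 0, 0]
    - [0, 0, 0, 0]

```text
clock: 53.72
eef_pos: [0.4368, 0.2328, 0.0817]
orientation: [-0.498, 0.512, -0.487, 0.502]
contact_force: [0.2, 0.0, -2.0]
grip_width: 0.0442
```

```bash
python3 -c "
from h import *
go(.486,-.124,.08,85)"
```

```text
t 53.73 tcp [0.4368 0.2328 0.0817] tool shift cm [35.68 -0.93  4.88]  turn 0.088 rad about tool y (jaw yaw -90.0) | tilt [-0.021  0.028 -0.999] q6 [0.22 0.07 1.92 0.03 1.16 1.78] w 0.0442
```

jog_arm:
  commands:
    - [2, 0, 0, 0.04]
    - [3, 0, 0, 0.045]
    - [3.5, 0, 0, 0]
    - [3.5, 0, 0, 0]
    - [3.5, 0, 0, 0]
    - [3.5, 0, 0, 0]
    - [3.5, 0, 0.5, 0]
    - [3.5, 0, 0.5, 0]

```text
clock: 54.72
eef_pos: [0.4208, -0.0322, 0.067]
orientation: [-0.481, 0.536, -0.504, 0.477]
contact_force: [0.8, -0.1, -2.0]
grip_width: 0.0443
```

jog_arm:
  commands:
    - [3, 0, 1, 0]
    - [2.5, 0, 1, 0]
    - [1.5, 0, 1, 0]
    - [0.5, 0, 0.5, 0]
    - [0, 0, 0, 0]
    - [0, 0, 0, 0]

```text
clock: 55.48
eef_pos: [0.4471, -0.1112, 0.0595]
orientation: [-0.48, 0.539, -0.502, 0.476]
contact_force: [0.2, -0.0, -1.6]
grip_width: 0.0443
```

```bash
python3 -c "
from h import *
go(.489,-.125,.06,85)
c=cams.calibration('wrist');im=cams.grab_frame('wrist')
o,p,R=tool();print(blobs(im,c,'orange',p[2]+.0595),blobs(im,c,'yellow',.052))"
```

```text
t 55.48 tcp [ 0.4471 -0.1112  0.0595] tool shift cm [ 1.02 -0.26  4.28]  turn 0.002 rad about tool y (jaw yaw -94.9) | tilt [-0.04   0.034 -0.999] q6 [-0.51  0.06  1.99  0.01  1.15  1.14] w 0.0443
[(511, -170, 42, 28, -5.3, [380.0, 117.0], 7372), (467, -113, 47, 30, 85.8, [254.0, 224.0], 5001), (428, -111, 47, 36, 85.6, [253.0, 296.0], 4321)] [(569, -132, 61, 19, 84.6, [272.0, 18.0], 3832), (557, -265, 18, 12, -5.2, [503.0, 20.0], 579)]
```

jog_arm:
  commands:
    - [0.6, -0.2, 1.4, 0]
    - [0.4, 0, 1.6, 0]
    - [0, 0, 1.2, 0]
    - [0, 0, 0, 0]
    - [0, 0, 0, 0]

```text
clock: 56.15
eef_pos: [0.4881, -0.1218, 0.0592]
orientation: [-0.482, 0.539, -0.5, 0.477]
contact_force: [0.4, 0.4, -2.0]
grip_width: 0.0441
```

```bash
python3 -c "
from h import *
go(.489,-.125,-.0015,85)
c=cams.calibration('wrist');im=cams.grab_frame('wrist')
o,p,R=tool();print(blobs(im,c,'orange',p[2]+.0595),blobs(im,c,'yellow',.052))"
```

```text
t 56.15 tcp [ 0.4881 -0.1218  0.0592] tool shift cm [0.5  6.05 0.39]  turn 0.006 rad about tool y (jaw yaw -94.7) | tilt [-0.042  0.035 -0.998] q6 [-0.49  0.16  1.87  0.01  1.16  1.15] w 0.0441
[(528, -175, 43, 29, -5.4, [362.0, 177.0], 6068), (508, -124, 47, 30, 86.0, [254.0, 223.0], 5064), (470, -121, 47, 36, 86.4, [253.0, 295.0], 4422)] [(580, -209, 69, 21, 85.2, [387.0, 62.0], 4064), (570, -132, 62, 20, 85.2, [260.0, 92.0], 3146), (557, -274, 30, 19, 85.2, [489.0, 95.0], 1516)]
```

jog_arm:
  commands:
    - [0.5, 1.2, 0.2, 0]
    - [0, 1.5, 0.1, 0]
    - [0, 1.5, 0, 0]
    - [0, 1.2, 0, 0]
    - [0, 0, 0, 0]

```text
clock: 56.82
eef_pos: [0.4862, -0.1245, -0.0003]
orientation: [-0.482, 0.54, -0.499, 0.476]
contact_force: [-0.3, 0.2, -1.8]
grip_width: 0.0439
```

```bash
python3 -c "
from h import *
go(.489,-.125,-.0015,85)"
```

```text
t 56.83 tcp [ 4.862e-01 -1.245e-01 -3.000e-04] tool shift cm [0.03 0.1  0.29]  turn 0.005 rad about tool y (jaw yaw -94.7) | tilt [-0.045  0.037 -0.998] q6 [-0.5   0.26  1.89  0.01  1.04  1.15] w 0.0439
```

jog_arm:
  commands:
    - [0, 0.2, 0.7, 0]
    - [0, 0, 0.9, 0]
    - [0, 0, 0.9, 0]
    - [0, 0, 0.9, 0]
    - [0, 0, 0, 0]

```text
clock: 57.45
eef_pos: [0.5155, -0.1267, -0.0044]
orientation: [-0.485, 0.545, -0.495, 0.472]
contact_force: [-8.5, 0.3, 2.5]
grip_width: 0.044
```

```bash
python3 -c "
from h import *
go(.516,-.128,-.0015,85)
c=cams.calibration('wrist');im=cams.grab_frame('wrist')
o,p,R=tool();print(o['contact_force'],blobs(im,c,'orange',p[2]+.0335+.026),blobs(im,c,'yellow',.052))"
```

```text
t 57.45 tcp [ 0.5155 -0.1267 -0.0044] tool shift cm [ 0.12 -0.3   0.04]  turn 0.005 rad about tool y (jaw yaw -94.7) | tilt [-0.062  0.039 -0.997] q6 [-0.47  0.35  1.8   0.01  1.07  1.17] w 0.044
[-9.04549159 -0.26394092  1.79367308] [(515, -128, 72, 48, -3.9, [253.0, 258.0], 11273), (521, -195, 50, 42, -5.3, [395.0, 239.0], 6823)] [(594, -134, 62, 20, 84.8, [252.0, 100.0], 7081), (581, -209, 68, 20, 84.4, [439.0, 117.0], 7140)]
```

jog_arm:
  commands:
    - [0, 0.5, 0.2, 0]
    - [0, 0.5, 0.1, 0]
    - [0, 0.5, 0.1, 0]
    - [0, 0.3, 0, 0]
    - [0, 0, 0, 0]

```text
clock: 58.12
eef_pos: [0.5123, -0.1252, -0.0206]
orientation: [-0.49, 0.55, -0.488, 0.468]
contact_force: [-6.9, 0.3, 1.4]
grip_width: 0.0444
```

```bash
python3 -c "
from h import *
go(.514,-.128,-.0215,85)
c=cams.calibration('wrist');im=cams.grab_frame('wrist')
o,p,R=tool();print(o['contact_force'],blobs(im,c,'orange',.04)[:1],blobs(im,c,'yellow',.052))
cv2.imwrite('pics/w7.png',im[:,:,::-1])"
```

```text
t 58.12 tcp [ 0.5123 -0.1252 -0.0206] tool shift cm [0.27 0.07 0.2 ]  turn 0.006 rad about tool y (jaw yaw -94.7) | tilt [-0.081  0.043 -0.996] q6 [-0.47  0.38  1.79  0.    1.06  1.18] w 0.0444
[-5.89545669  0.8888132   1.39807154] [(514, -127, 71, 47, -4.5, [253.0, 258.0], 11112)] [(592, -134, 62, 20, 84.7, [255.0, 101.0], 9946), (582, -199, 56, 20, 85.4, [446.0, 115.0], 7512)]
```

View pics/w7.png

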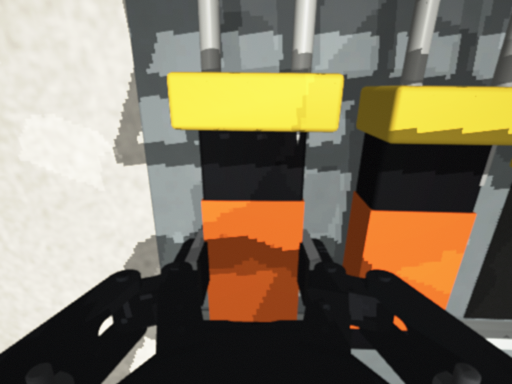

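jog_arm:
  commands:
    - [0, 0.1, 0, 0]
    - [0, 0, 0, 0]
    - [0, 0, 0, 0]
    - [0, 0, 0, 0]
    - [0, 0, 0, 0]
  claw: 5.8

```text
clock: 58.8
eef_pos: [0.5162, -0.1266, -0.0195]
orientation: [-0.489, 0.547, -0.491, 0.469]
contact_force: [0.5, -0.4, -0.0]
grip_width: 0.0582
```

jog_arm:
  commands:
    - [0, -1, 0, 0]
    - [0, -2, 0, 0]
    - [0, -2.5, 0, 0]
    - [0, -2.5, 0, 0]
    - [0, -2.5, 0, 0]
    - [0, -2.5, -1, 0]
    - [0, -2.5, -1.5, 0]
    - [0, 0, 0, 0]

```text
clock: 59.8
eef_pos: [0.5038, -0.1315, 0.1466]
orientation: [-0.489, 0.546, -0.492, 0.47]
contact_force: [0.3, -0.8, -0.3]
grip_width: 0.0582
```

```bash
python3 -c "
from h import *
go(.50,-.245,.12,85)
c=cams.calibration('wrist');im=cams.grab_frame('wrist')
print(blobs(im,c,'orange',.038),blobs(im,c,'yellow',.052),blobs(im,c,'red',.1))
cv2.imwrite('pics/w8.png',im[:,:,::-1])
c=cams.calibration('scene');im=cams.grab_frame('scene');cv2.imwrite('pics/s8.png',cv2.resize(im[:,:,::-1],(800,600),interpolation=cv2.INTER_CUBIC))"
```

```text
t 59.8 tcp [ 0.5038 -0.1315  0.1466] tool shift cm [11.42  2.25  0.7 ]  turn 0.006 rad about tool y (jaw yaw -94.6) | tilt [-0.071  0.038 -0.997] q6 [-0.49  0.13  1.73  0.    1.37  1.16] w 0.0582
[(510, -125, 71, 48, -5.1, [251.0, 167.0], 2889), (503, -202, 71, 48, -5.4, [324.0, 168.0], 2958)] [(588, -133, 61, 20, 85.3, [252.0, 90.0], 1524), (581, -212, 62, 20, 85.3, [339.0, 90.0], 1555), (568, -354, 28, 19, 85.5, [497.0, 93.0], 686), (556, -290, 62, 20, 85.6, [423.0, 113.0], 1441)] [(431, -325, 48, 22, 16.1, [471.0, 256.0], 492), (447, -111, 12, 11, -3.5, [238.0, 251.0], 147)]
```

View pics/s8.png

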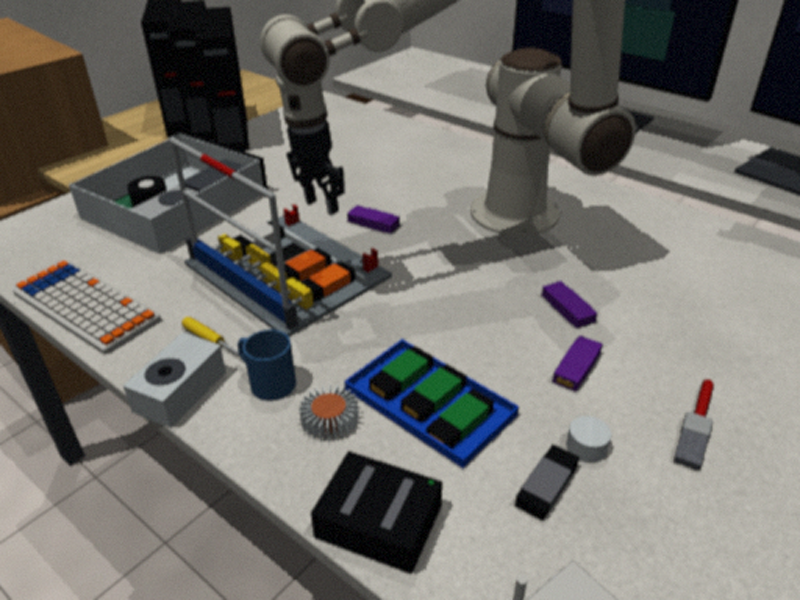

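Run:
```python
from h import *
from scipy.optimize import least_squares as L
r={}
for n in("top","scene"):
    c=cams.calibration(n);im=cams.grab_frame(n)
    b=[x for x in blobs(im,c,'red',.1,20)];print(n,b)
ct,cs=cams.calibration("top"),cams.calibration("scene")
ex=np.array([.9962,-.0872,0])
P=lambda q:np.array([.4995,-.245,0])+ex*(.130-.24*np.cos(q))+[0,0,.048+.24*np.sin(q)]
for q in(1.45,1.5,1.55,1.6,1.65): print(q,P(q).round(3),w2px(ct,P(q)).round(1),w2px(cs,P(q)).round(1))
go(.50,-.255,.32,85)
```

```text
top [(676, -335, 119, 14, 84.8, [405.0, 130.0], 245), (386, -343, 15, 10, -3.0, [413.0, 242.0], 32), (358, 552, 85, 16, 11.4, [63.0, 263.0], 213)]
scene [(413, -584, 55, 17, 80.7, [141.0, 106.0], 30), (438, 602, 62, 13, 11.6, [451.0, 252.0], 92)]
1.45 [ 0.6   -0.254  0.286] [[402.4 147. ]] [[150.7 102.8]]
1.5 [ 0.612 -0.255  0.287] [[402.8 141.4]] [[147.2 103.8]]
1.55 [ 0.624 -0.256  0.288] [[403.1 135.8]] [[143.6 105. ]]
1.6 [ 0.636 -0.257  0.288] [[403.3 130.3]] [[140.  106.4]]
1.65 [ 0.648 -0.258  0.287] [[403.4 124.8]] [[136.5 108. ]]
t 60.0 tcp [ 0.502  -0.1303  0.1426] tool shift cm [ 11.81 -18.18  -0.65]  turn 0.006 rad about tool y (jaw yaw -94.6) | tilt [-0.077  0.042 -0.996] q6 [-0.49  0.13  1.73  0.    1.37  1.16] w 0.0582
```

jog_arm:
  commands:
    - [0, -2.5, 0, 0]
    - [2, -3, 0, 0]
    - [3, -3, 0, 0]
    - [3, -3, 0, 0]
    - [3, -3, 0, 0]
    - [1, -2, 0, 0]
    - [0, 0, 0, 0]
  claw: 0

```text
clock: 60.88
eef_pos: [0.5037, -0.2584, 0.2947]
orientation: [-0.491, 0.555, -0.482, 0.468]
contact_force: [-0.1, 0.0, 0.7]
grip_width: -0.0
```

```bash
python3 -c "
from h import *
go(.66,-.26,.31,85)"
```

```text
t 60.88 tcp [ 0.5037 -0.2584  0.2947] tool shift cm [-1.15 -3.   15.38]  turn 0.008 rad about tool y (jaw yaw -94.6) | tilt [-0.094  0.053 -0.994] q6 [-0.68  0.19  1.37 -0.02  1.69  0.97] w -0.0
```

jog_arm:
  commands:
    - [0, -2, 0, 0]
    - [0, -0.4, 2, 0]
    - [0, -0.4, 3, 0]
    - [0, -0.4, 3, 0]
    - [0, -0.4, 3, 0]
    - [0, -0.4, 3, 0]
    - [0, -0.2, 2, 0]
    - [0, 0, 0, 0]

```text
clock: 61.88
eef_pos: [0.669, -0.2634, 0.2995]
orientation: [-0.494, 0.563, -0.47, 0.467]
contact_force: [-0.9, 0.0, -0.4]
grip_width: 0.0002
```

```bash
python3 -c "
from h import *
go(.675,-.26,.225,85)"
```

```text
t 61.88 tcp [ 0.669  -0.2634  0.2995] tool shift cm [0.07 7.33 1.49]  turn 0.012 rad about tool y (jaw yaw -94.3) | tilt [-0.118  0.069 -0.991] q6 [-0.54  0.66  0.75 -0.    1.87  1.1 ] w 0.0002
```

jog_arm:
  commands:
    - [0, 0, 0.8, 0]
    - [0, 1.5, 0.5, 0]
    - [0, 2, 0.2, 0]
    - [0, 2, 0.2, 0]
    - [0, 1.5, 0.2, 0]
    - [0, 0, 0, 0]

```text
clock: 62.62
eef_pos: [0.677, -0.2582, 0.2208]
orientation: [-0.495, 0.565, -0.468, 0.466]
contact_force: [0.8, -0.2, 0.4]
grip_width: -0.0001
```

```bash
python3 -c "
from h import *
go(.64,-.257,.225,85)
cv2.imwrite('pics/s9.png',cv2.resize(cams.grab_frame('scene')[40:230,70:300,::-1],(726,600),interpolation=cv2.INTER_CUBIC))"
```

```text
t 62.62 tcp [ 0.677  -0.2582  0.2208] tool shift cm [ 0.14  0.05 -3.72]  turn 0.011 rad about tool y (jaw yaw -94.4) | tilt [-0.123  0.072 -0.99 ] q6 [-0.53  0.68  0.86  0.    1.74  1.11] w -0.0001
```

View pics/s9.png

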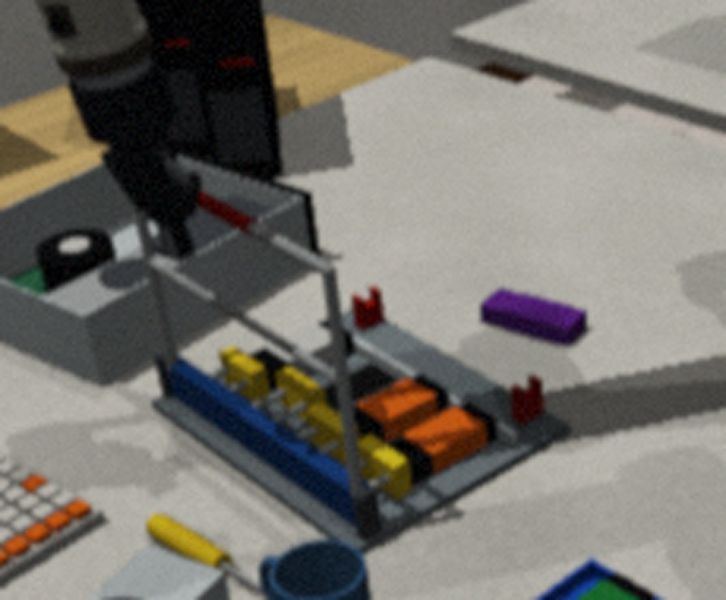

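jog_arm:
  commands:
    - [0, 0.3, -2, 0]
    - [0, 0.4, -2.2, 0]
    - [0, 0.4, -2.2, 0]
    - [0, 0.4, -2.2, 0]
    - [0, 0.4, -2.2, 0]
    - [0, 0, 0, 0]

```text
clock: 63.42
eef_pos: [0.5697, -0.2517, 0.2231]
orientation: [-0.493, 0.559, -0.475, 0.468]
contact_force: [-0.3, 0.3, 0.5]
grip_width: -0.0004
```

```bash
python3 -c "
from h import *
go(.491,-.243,.176,85)
c=cams.calibration('top');print(blobs(cams.grab_frame('top'),c,'red',.28,20))
c=cams.calibration('scene');print([b[5] for b in blobs(cams.grab_frame('scene'),c,'red',.28,8)])
ex=np.array([.9962,-.0872,0])
P=lambda q:np.array([.4995,-.245,0])+ex*(.130-.24*np.cos(q))+[0,0,.048+.24*np.sin(q)]
for q in (1.5,1.35,1.2,1.05): print(q,P(q).round(3),w2px(cams.calibration('top'),P(q)).round(),w2px(c,P(q)).round())"
```

```text
t 63.42 tcp [ 0.5697 -0.2517  0.2231] tool shift cm [-0.01  5.57 -7.34]  turn 0.012 rad about tool y (jaw yaw -94.3) | tilt [-0.106  0.064 -0.992] q6 [-0.61  0.37  1.28 -0.01  1.61  1.04] w -0.0004
[(557, -215, 19, 9, 88.6, [384.0, 168.0], 42), (423, -61, 15, 8, -2.1, [315.0, 232.0], 34), (374, 470, 70, 13, 11.4, [63.0, 263.0], 214)]
[[453.0, 247.0], [450.0, 257.0]]
1.5 [ 0.612 -0.255  0.287] [[403. 141.]] [[147. 104.]]
1.35 [ 0.577 -0.252  0.282] [[401. 158.]] [[158. 101.]]
1.2 [ 0.542 -0.249  0.272] [[399. 175.]] [[168. 101.]]
1.05 [ 0.51  -0.246  0.256] [[396. 190.]] [[177. 102.]]
```

jog_arm:
  commands:
    - [0, 1, -1.9, 0]
    - [0, 1.4, -1.9, 0]
    - [0, 1.5, -1.9, 0]
    - [0, 1.6, -1.7, 0]
    - [0, 0, 0, 0]

```text
clock: 64.15
eef_pos: [0.497, -0.2451, 0.1783]
orientation: [-0.492, 0.555, -0.478, 0.471]
contact_force: [0.6, 0.6, 1.4]
grip_width: -0.0001
```

```bash
python3 -c "
from h import *
go(.43,-.238,.103,85)
c=cams.calibration('top');print([b[5] for b in blobs(cams.grab_frame('top'),c,'red',.28,8)])
ex=np.array([.9962,-.0872,0])
P=lambda q:np.array([.4995,-.245,0])+ex*(.130-.24*np.cos(q))+[0,0,.048+.24*np.sin(q)]
for q in (1.05,.95,.85,.75): print(q,P(q).round(3),w2px(c,P(q)).round())"
```

```text
t 64.15 tcp [ 0.497  -0.2451  0.1783] tool shift cm [ 0.16  8.17 -5.95]  turn 0.015 rad about tool y (jaw yaw -94.1) | tilt [-0.096  0.059 -0.994] q6 [-0.67  0.22  1.56 -0.01  1.48  0.97] w -0.0001
[[374.0, 203.0], [314.0, 234.0], [63.0, 263.0]]
1.05 [ 0.51  -0.246  0.256] [[396. 190.]]
0.95 [ 0.49  -0.244  0.243] [[393. 200.]]
0.85 [ 0.471 -0.243  0.228] [[390. 208.]]
0.75 [ 0.454 -0.241  0.212] [[388. 216.]]
```

jog_arm:
  commands:
    - [0, 1.6, -1.5, 0]
    - [0, 1.8, -1.4, 0]
    - [0, 1.8, -1.3, 0]
    - [0, 1.8, -1.2, 0]
    - [0, 0, 0, 0]

```text
clock: 64.82
eef_pos: [0.4475, -0.2423, 0.1197]
orientation: [-0.491, 0.548, -0.484, 0.474]
contact_force: [-0.6, 0.0, 0.0]
grip_width: -0.0002
```

```bash
python3 -c "
from h import *
go(.43,-.238,.103,85)
cv2.imwrite('pics/s10.png',cv2.resize(cams.grab_frame('scene')[40:230,70:300,::-1],(726,600),interpolation=cv2.INTER_CUBIC))
c=cams.calibration('top');print([b[5] for b in blobs(cams.grab_frame('top'),c,'red',.28,8)])
ex=np.array([.9962,-.0872,0])
P=lambda q:np.array([.4995,-.245,0])+ex*(.130-.24*np.cos(q))+[0,0,.048+.24*np.sin(q)]
for q in (.75,.65,.55,.45): print(q,P(q).round(3),w2px(c,P(q)).round())"
```

```text
t 64.83 tcp [ 0.4475 -0.2423  0.1197] tool shift cm [-0.24  1.83 -1.63]  turn 0.018 rad about tool y (jaw yaw -94.0) | tilt [-0.079  0.049 -0.996] q6 [-0.72  0.14  1.77 -0.02  1.33  0.92] w -0.0002
[[365.0, 225.0], [315.0, 234.0], [414.0, 239.0], [63.0, 263.0]]
0.75 [ 0.454 -0.241  0.212] [[388. 216.]]
0.65 [ 0.439 -0.24   0.193] [[385. 223.]]
0.55 [ 0.425 -0.238  0.173] [[382. 228.]]
0.45 [ 0.414 -0.237  0.152] [[378. 233.]]
```

View pics/s10.png

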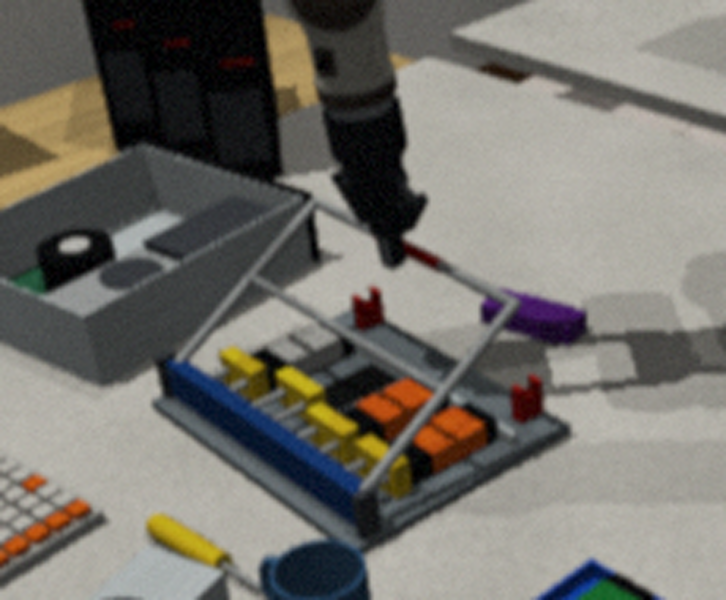

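jog_arm:
  commands:
    - [0, -2, 0.3, 0]
    - [0, -2.5, 0, 0]
    - [0, -2.5, 0, 0]
    - [0, 0, 0, 0]

```text
clock: 65.42
eef_pos: [0.4611, -0.2486, 0.1977]
orientation: [-0.491, 0.545, -0.487, 0.474]
contact_force: [0.7, -0.2, 0.1]
grip_width: 0.0002
```

```bash
python3 -c "
from h import *
go(.428,-.239,.185,85)"
```

```text
t 65.42 tcp [ 0.4611 -0.2486  0.1977] tool shift cm [-0.69  1.55 -3.26]  turn 0.020 rad about tool y (jaw yaw -93.9) | tilt [-0.073  0.043 -0.996] q6 [-0.71  0.1   1.65 -0.02  1.47  0.92] w 0.0002
```

Tips are above the rod now; move over it, then press down along the arc.

jog_arm:
  commands:
    - [-0.3, 0, -1.6, 0]
    - [-0.3, 0.2, -1.6, 0]
    - [0, 0, -0.3, 0]
    - [0, 0, 0, 0]

```text
clock: 65.92
eef_pos: [0.4266, -0.24, 0.1972]
orientation: [-0.492, 0.545, -0.486, 0.474]
contact_force: [-0.0, 0.1, -0.5]
grip_width: 0.0001
```

jog_arm:
  commands:
    - [0, 1, 0, 0]
    - [0, 1.2, 0, 0]
    - [0, 1.2, 0, 0]
    - [0, 1.2, 0, 0]
    - [0, 0, 0, 0]

```text
clock: 66.55
eef_pos: [0.4229, -0.2371, 0.1462]
orientation: [-0.492, 0.546, -0.485, 0.474]
contact_force: [0.3, -0.4, -0.5]
grip_width: -0.0001
```

```bash
python3 -c "
from h import *
go(.41,-.238,.1,85)
c=cams.calibration('top');print([b[5] for b in blobs(cams.grab_frame('top'),c,'red',.28,8)])
ex=np.array([.9962,-.0872,0])
P=lambda q:np.array([.4995,-.245,0])+ex*(.130-.24*np.cos(q))+[0,0,.048+.24*np.sin(q)]
for q in (.65,.5,.4,.3,.2,.1): print(q,P(q).round(3),w2px(c,P(q)).round())"
```

```text
t 66.55 tcp [ 0.4229 -0.2371  0.1462] tool shift cm [ 0.36  4.69 -0.91]  turn 0.021 rad about tool y (jaw yaw -93.8) | tilt [-0.077  0.046 -0.996] q6 [-0.75  0.05  1.81 -0.02  1.37  0.89] w -0.0001
[[366.0, 224.0], [315.0, 232.0], [63.0, 263.0]]
0.65 [ 0.439 -0.24   0.193] [[385. 223.]]
0.5 [ 0.419 -0.238  0.163] [[380. 231.]]
0.4 [ 0.409 -0.237  0.141] [[377. 235.]]
0.3 [ 0.401 -0.236  0.119] [[374. 238.]]
0.2 [ 0.395 -0.236  0.096] [[371. 240.]]
0.1 [ 0.391 -0.236  0.072] [[368. 241.]]
```

jog_arm:
  commands:
    - [0, 1, 0.1, 0]
    - [0, 1, 0, 0]
    - [0, 1, 0, 0]
    - [0, 0, 0, 0]

```text
clock: 67.1
eef_pos: [0.4224, -0.2367, 0.1157]
orientation: [-0.492, 0.545, -0.486, 0.474]
contact_force: [0.9, -0.3, 0.5]
grip_width: -0.0001
```

```bash
python3 -c "
from h import *
go(.41,-.238,.1,85)
c=cams.calibration('top');print([b[5] for b in blobs(cams.grab_frame('top'),c,'red',.28,8)])
cv2.imwrite('pics/s11.png',cv2.resize(cams.grab_frame('scene')[40:230,70:300,::-1],(726,600),interpolation=cv2.INTER_CUBIC))"
```

```text
t 67.1 tcp [ 0.4224 -0.2367  0.1157] tool shift cm [ 0.27  1.65 -1.1 ]  turn 0.021 rad about tool y (jaw yaw -93.8) | tilt [-0.075  0.044 -0.996] q6 [-0.75  0.07  1.85 -0.02  1.3   0.89] w -0.0001
[[361.0, 230.0], [315.0, 233.0], [63.0, 263.0]]
```

View pics/s11.png

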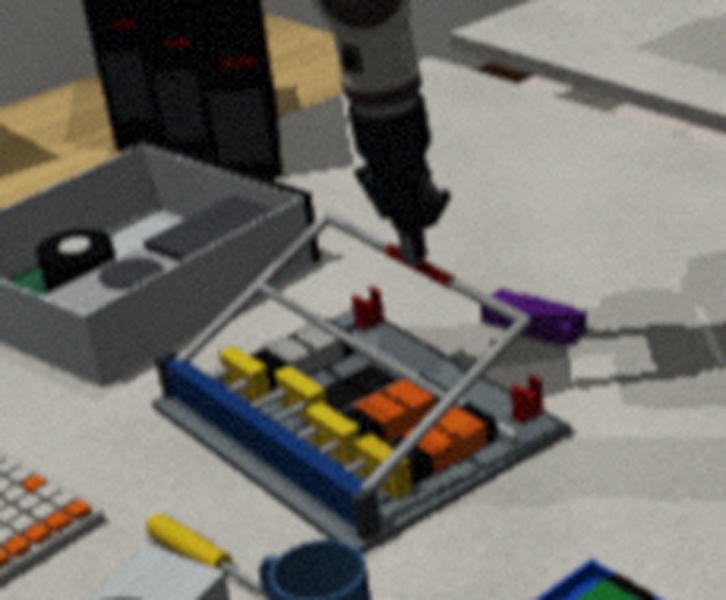

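jog_arm:
  commands:
    - [0, 1.2, -0.6, 0]
    - [0, 1.3, -0.5, 0]
    - [0, 1.3, -0.5, 0]
    - [0, 1.3, -0.4, 0]
    - [0, 0, 0, 0]

```text
clock: 67.82
eef_pos: [0.3973, -0.2333, 0.0638]
orientation: [-0.492, 0.544, -0.487, 0.474]
contact_force: [-0.4, 0.5, -0.3]
grip_width: -0.0002
```

```bash
python3 -c "
from h import *
go(.388,-.236,.0225,85)
c=cams.calibration('top');print([b[5] for b in blobs(cams.grab_frame('top'),c,'red',.28,8)])
o,p,R=tool();print(o['contact_force'])"
```

```text
t 67.83 tcp [ 0.3973 -0.2333  0.0638] tool shift cm [ 0.49  4.17 -0.59]  turn 0.021 rad about tool y (jaw yaw -93.8) | tilt [-0.074  0.043 -0.996] q6 [-0.78  0.08  1.95 -0.02  1.19  0.87] w -0.0002
[[355.0, 235.0], [63.0, 263.0]]
[-0.28995664  0.12304872  0.88305831]
```

jog_arm:
  commands:
    - [0.2, 1.2, -0.4, 0]
    - [0.1, 1.2, -0.2, 0]
    - [0, 1.0, 0, 0]
    - [0, 0.8, 0, 0]
    - [0, 0.5, 0, 0]
    - [0, 0, 0, 0]

```text
clock: 68.62
eef_pos: [0.3888, -0.2356, 0.0163]
orientation: [-0.492, 0.543, -0.488, 0.474]
contact_force: [-1.8, 1.5, 6.7]
grip_width: -0.0001
```

jog_arm:
  commands:
    - [0, 0.5, 0, 0]
    - [0, 0.5, 0, 0]
    - [0, 0.5, 0, 0]

```text
clock: 69.0
eef_pos: [0.3887, -0.2359, 0.0152]
orientation: [-0.493, 0.545, -0.484, 0.474]
contact_force: [-13.9, 13.8, 46.4]
grip_width: 0.0
```

```bash
python3 -c "
from h import *
go(.388,-.236,.0225,85)
o,p,R=tool();print(o['contact_force'])"
```

```text
t 69.0 tcp [ 0.3887 -0.2359  0.0152] tool shift cm [-0.01 -0.72 -0.13]  turn 0.024 rad about tool y (jaw yaw -93.6) | tilt [-0.078  0.044 -0.996] q6 [-0.79  0.15  1.99 -0.03  1.09  0.85] w 0.0
[-13.91496451  13.79283757  46.38853563]
```

jog_arm:
  commands:
    - [0, -1, 0, 0]
    - [0, -2, 0, 0]
    - [0, -3, 0, 0]
    - [0, -3, -1, 0]
    - [0, -3, -3, 0]
    - [0, -2, -3, 0]
    - [0, 0, -2, 0]
    - [0, 0, 0, 0]

```text
clock: 70.0
eef_pos: [0.3095, -0.2374, 0.1681]
orientation: [-0.494, 0.543, -0.486, 0.474]
contact_force: [0.7, -0.5, -0.1]
grip_width: 0.0001
```

```bash
python3 -c "
from h import *
go(.388,-.236,.0225,85)
c=cams.calibration('wrist');im=cams.grab_frame('wrist')
print(blobs(im,c,'orange',.038),blobs(im,c,'yellow',.052),blobs(im,c,'red',.048))
a=cv2.resize(im[:,:,::-1],(400,300))
s=cams.grab_frame('scene');b=cv2.resize(s[80:260,80:320,::-1],(400,300),interpolation=cv2.INTER_CUBIC)
cv2.imwrite('pics/f.png',np.hstack([a,b]))
ex=np.array([.9962,-.0872,0]);C=np.array([.4995,-.245,0])
P=lambda q:C+ex*(.130-.24*np.cos(q))+[0,0,.048+.24*np.sin(q)]
for q in (0,.04,.1): print(q,w2px(c,P(q)).round(1))
c=cams.calibration('top');im=cams.grab_frame('top');print([b for b in blobs(im,c,'green',.03)+blobs(im,c,'orange',.038)])"
```

```text
t 70.0 tcp [ 0.3095 -0.2374  0.1681] tool shift cm [-0.11 13.92  8.94]  turn 0.026 rad about tool y (jaw yaw -93.5) | tilt [-0.076  0.04  -0.996] q6 [-0.93 -0.25  2.04 -0.04  1.43  0.71] w 0.0001
[(478, -122, 47, 5, 86.0, [128.0, 3.0], 319), (472, -200, 47, 6, 86.0, [209.0, 4.0], 430)] [] [(422, -101, 16, 7, 86.3, [115.0, 68.0], 123), (398, -373, 15, 7, 86.4, [392.0, 76.0], 114), (398, -236, 100, 13, 84.8, [252.0, 85.0], 1402), (399, -99, 16, 7, 86.5, [119.0, 93.0], 107), (375, -370, 18, 8, 86.5, [386.0, 101.0], 120)]
0 [[251.1  93.5]]
0.04 [[250.7  93.4]]
0.1 [[250.   92.4]]
[(640, 305, 70, 47, -1.4, [165.0, 155.0], 445), (619, 234, 69, 47, -1.4, [190.0, 161.0], 452), (617, 161, 70, 44, -1.3, [217.0, 162.0], 433), (773, 129, 51, 50, -1.3, [227.0, 105.0], 286), (536, -125, 45, 21, 84.4, [322.0, 188.0], 129), (529, -203, 47, 19, 88.5, [350.0, 190.0], 131), (494, -122, 47, 36, 83.3, [321.0, 203.0], 234), (487, -199, 48, 36, 84.4, [350.0, 205.0], 233)]
```

View pics/f.png

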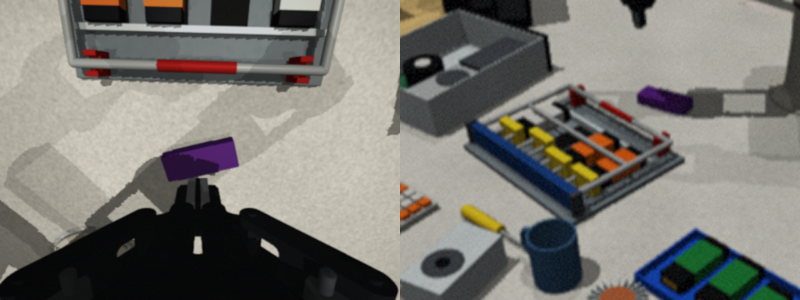

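```bash
python3 -c "
from h import *
ex=np.array([.9962,-.0872,0]);C=np.array([.4995,-.245,0])
P=lambda q:C+ex*(.130-.24*np.cos(q))+[0,0,.048+.24*np.sin(q)]
for n in('scene','top'):
  c=cams.calibration(n);im=cams.grab_frame(n)
  print(n,[(b[5],b[6]) for b in blobs(im,c,'red',.048,8)],[w2px(c,P(q)).round(1).tolist() for q in (0,.05,.1)])
o=arm.get_obs();print(o['clock'],o['contact_force'])
print(arm.hand_in())"
```

```text
scene [([451.0, 254.0], 99)] [[[212.1, 146.1]], [[211.7, 143.1]], [[211.3, 140.2]]]
top [([316.0, 230.0], 12), ([366.0, 237.0], 156), ([314.0, 238.0], 12), ([63.0, 263.0], 214)] [[[365.5, 240.5]], [[366.8, 240.6]], [[368.2, 240.5]]]
70.25 [-0.05205403 -0.88678922  0.49905204]
the job is handed in; nothing more can be done
None
```

I handed the job in at about 70 s of the 210 s allowed. The hand-in gives no verdict, so the state below is from my own last checks.

- **Green packs:** all three lie flat in the blue tray, at about (640, 305), (619, 234) and (617, 161) mm. Each band measures about 70 x 45 mm from above, which fits a pack lying flat.
- **Orange packs:** only two were there. They are clamped in bays 3 and 4 at about (503, -202) and (510, -125) mm. Before the bail went down, both lay within about 2–3 mm of the bay points and within 0.5° of square. Both blocks were pressed back by about 18 mm.
- **Disturbance:** one orange pack had been knocked about 3 cm aside. I found its new position with the wrist camera and picked it up there.
- **White pack and bystanders:** I never touched the white pack. It stayed at about (488, -367) mm in bay 1, and bay 2 is empty. None of the bystanders looked moved in the pictures.
- **Bail:** I pulled it over, then pressed it down until it stopped hard at 46 N on the closed fingertips. The last picture shows the handle between both red catches, with the gripper well clear.

**Checks that disagreed or failed:**
- The fingertips sit about 35 mm behind the reported TCP, so I set grasp heights by touch.
- The tool tilted by up to 0.12 rad during the faster moves. I partly corrected this against the tray walls.
- The bail handle appeared about 8 mm from my predicted spot in the wrist view, but only 3–4 pixels off in the top view.
- The scene camera did not pick up the red handle in the last check. The bail angle therefore rests on the hard stop and the pictures.

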